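# Pack the seal vice tight with slips and a wedge

### The arm

A 6-joint arm with a two-finger parallel gripper is mounted at the origin on a cart in front of the work surface, level with it; the furniture and walls round the work are solid. World frame = base frame: x ahead of the robot, y to its left, z up, the work surface at z = 0. Lengths are in m, angles in rad, forces in N, time in s.
With the tool pointing down it reaches from about 0.325 to 0.925 m from the base axis. Payload 3.1 kg.
Tool frame: the origin (TCP) lies midway between the tips of the shut fingers; the grasp point (between the pads) lies 19 mm behind it; z points along the fingers, y is the direction in which the jaws open and shut (so a half turn about z gives the same grasp; the last joint's range is limited). The gripper opens to 85 mm and grips with 20 to 120 N. Pads are 22 mm wide; open, the fingers measure 114 mm over their backs; the gripper's body (76 mm by 85 mm) begins 54 mm behind the grasp point. The pads swing forward as they close: fully open they stand 13 mm farther back than shut.
Start: joints at [0.994, 0.217, 1.613, -0, 1.311, -0.112], TCP at [0.28, 0.559, 0.231] pointing down, gripper open.
Joint ranges: [-2.75, 2.75], [-0.78, 2.1], [0.31, 2.55], [-1.13, 4.27], [0.13, 2.63], [-2.58, 2.58]. Speed limits (rad/s): [2.79, 2.79, 3.14, 3.14, 3.14, 3.14].

### API

Orientations are given as a rotation vector (axis times angle).
In Python, from bench import * gives the robot as it stands. The module is installed in compiled form; this text tells all that it offers.
- The arm moves only by the shell command python3 -m pendant 'ROWS' [FORCE]. ROWS is JSON, a list of rows, each a list of 7 numbers: the gripper's target within -1 to 1 (fully open at 1, half-way at 0, shut at -1), then the shift along the tool's x, y, z in mm, then the turn, a rotation vector about the tool's x, y, z in rad. In form: [[grip, x, y, z, rx, ry, rz], ...]. A call has 1 to 10 rows; each row is the pose to reach, as a shift and turn from the pose measured when the call began, along the tool's axes at that moment; what a row does not reach only later rows make up. A row lasts 1/12 s, in which the tool goes at most 41.7 mm and 7.16 degrees, less where a joint would pass 70% of its speed; a pose out of reach is approached as far as the arm can. A call with a gripper value outside its range is refused whole. The fingers move at their own pace and stop on an object; FORCE is the grip in N (left out, the last holds). Time passes only in rows, so rows that repeat a pose let the fingers close. It gives the time, the measured TCP pose, the force and the opening at its end, in the units of the state.
- state(): the state, without advancing time (a new reading comes with each control period).
- read_camera(name): name is "side" or "top"; returns a dict with "pixels" (420x560x3 uint8, red, green, blue), "z_map" (420x560 float32, m along the optical axis (not along the pixel's ray), 0 where there is no reading), "fx", "fy", "cx", "cy" (pixels), "camera_from_world" (4x4, takes a point from world to camera coordinates). Camera axes: x right, y down, z forward; pixel columns grow to the right and rows downward; lengths in m; the calibration is good to about 2 mm. A picture is of the moment at which its call begins.
- job_done(): hands the job in, once; it reports no verdict.
The state is a dict: "clock": time; "qpos": joint angles; "joint_velocities": joint speeds; "joint_torque": joint torques, N m; "tool_pos": TCP position; "eef_rot": TCP orientation; "wrist_force": force on the tool from outside, world axes, zero at the start; "ft_torque": the same for the moment, N m; "finger_gap": opening from 0.0 (shut) to 1.0 (fully open).
Only numpy, scipy, OpenCV 4.12 (cv2) and the standard library are available. Lean on these libraries where they do the work, as an engineer would, in place of code of your own. Each camera call takes 0.05 s, during which the arm holds its last target.

### The job

A round seal blank stands loose in the wooden seal vice. Pack the gap behind the vice's sliding jaw with slips from the slip rack, pushing the jaw up against the blank and adding slip after slip until there is no room for another; then put the wedge into the narrow gap that is left and press it down until it stays tight and the jaw grips the blank. Leave the slips you do not need standing in the rack, leave the other blank where it stands, and do not disturb the things lying round about.

Things in the scene. Friction and masses are not known exactly. Their poses are not given: they have to be found in the camera images.
- seal_vice: dark wooden seal vice, 150 x 88 x 44 mm, fixed to the desk. Origin: centre of its underside; x along its length from the packed end to the fixed jaw, y across, z up. Floor 12 mm above the underside; channel 61 mm wide between side rails 37 mm high. The blank stands on the floor between the sliding jaw and the fixed jaw, whose face is at x = +37.5 mm (42 mm high).
- vice_stop (a point): middle of the upper edge of the fixed packing pieces in the vice's -x end (face at x = -28 mm, 57 mm wide, tops 42 mm above the underside). The gap to pack lies from this face to the back of the sliding jaw: 13 to 15 mm at the start; 15.7 mm when the jaw presses the 30 mm blank on the fixed jaw, 23.7 mm with the 22 mm blank.
- seal_vice_jaw: sliding jaw, 20 mm thick, 57 mm wide, top 44 mm above the vice's underside; axes as the vice's. Back face at x = -2.5 mm, front face at x = +17.5 mm from this origin, which meets the vice's origin when the jaw is fully forward (20 mm from the fixed jaw) and lies up to 22 mm towards the vice's -x when it is back. Slides along x against 1.5 N of friction and stays where left.
- slip_rack: flat wooden slip rack fixed to the desk, a board 168 x 68 x 12 mm with cross ribs (tops 26 mm up) between which slips and wedge stand on end. Origin on its underside, x along its length. Three slips stand at x = -30, 0 and +30 mm, the wedge at x = +62 mm; at x = -64 mm the spare blank stands on the bare board.
- slip_1_mid (a point): centre of a packing slip, a light hardwood plate 8 mm thick (its x), 46 mm wide (y), 54 mm tall (z), upper corners bevelled 4 mm, 20 g; three alike. They stand in the rack on the 12 mm board, and likewise in the vice on its floor, flat behind the jaw, tops then 66 mm above the desk, clear of jaw and rails. Can be taken from above by the two upright ends, 46 mm apart.
- slip_2_mid (a point): centre of a packing slip, a light hardwood plate 8 mm thick (its x), 46 mm wide (y), 54 mm tall (z), upper corners bevelled 4 mm, 20 g; three alike. They stand in the rack on the 12 mm board, and likewise in the vice on its floor, flat behind the jaw, tops then 66 mm above the desk, clear of jaw and rails. Can be taken from above by the two upright ends, 46 mm apart.
- slip_3_mid (a point): centre of a packing slip, a light hardwood plate 8 mm thick (its x), 46 mm wide (y), 54 mm tall (z), upper corners bevelled 4 mm, 20 g; three alike. They stand in the rack on the 12 mm board, and likewise in the vice on its floor, flat behind the jaw, tops then 66 mm above the desk, clear of jaw and rails. Can be taken from above by the two upright ends, 46 mm apart.
- wedge_mid (a point): centre of the wedge: 54 mm tall (z), 55 mm wide (y), 35 g, stands thin end down. Its +x face, 4.4 mm from here, is flat, upright (foot bevelled 2 mm) and goes against the last slip; the -x face slopes and goes against the fixed packing. 5.2 mm thick at the foot, 12.2 mm at the top. The right number of slips leaves it about 7.7 mm; it jams with its foot about 10 mm above the vice's floor.
- wedge_top (a point): middle of the wedge's upper end, 12.2 x 55 mm. Jammed in the vice it stands about 76 mm above the desk, 10 mm above the slips. Pressed down here with 10 to 20 N the wedge goes tight and stays so by friction.
- seal_wide_mid (a point): centre of the thicker seal blank, a round boxwood stick 30 mm in diameter, 60 mm tall, upright. One of the two blanks stands in the vice between the jaws, the other on the rack's bare end; which is which varies.
- seal_narrow_mid (a point): centre of the thinner seal blank, 22 mm in diameter, 60 mm tall, upright; see the other one.
- seal_wide: the thicker seal blank (30 mm); origin: centre of its underside.
- seal_narrow: the thinner seal blank (22 mm); origin: centre of its underside.
- ink_tin: bystander: dark blue round tin, 75 x 67 x 24 mm; origin: centre of its underside
- stone_case: bystander: whetstone in a dark sleeve, 30 x 88 x 17 mm; origin: centre of its underside
- seal_1: bystander: pale thin seal blank lying on the desk, 60 mm long, 15 mm thick; origin: centre of its underside
There are look-alikes about, which are no part of the job. What is shaped like the part that bears slip_1_mid but black or yellow is not meant. What is shaped like the seal_wide but purple is not meant.

How it is judged:
By the outcome, as a careful person would: the job done as asked, in the order asked, and still so for the second after the job is handed in, with the robot touching nothing.
It also fails if it takes over 64 s, if anything falls off the work surface, if the arm or the gripper's body presses on something with over 40 N, if the wrist force passes 120 N, or if a joint passes its speed limit or range.

## Working session

There is one attempt and no reset: what is moved stays moved. The work goes in short steps, Python scripts to look and compute and a shell command to move; the robot and the scene stay as the last step left them, time stands still between calls to the robot, and variables do not carry over. Pictures are saved under pics/ and viewed, and the job is handed in when it is done.

```bash
mkdir -p pics
python3 - <<'E'
from bench import *
import cv2,numpy as np
s=state();print(s)
for n in("top","side"):
    c=read_camera(n);cv2.imwrite(f"pics/{n}0.png",c["pixels"][:,:,::-1]);np.savez(f"{n}0.npz",**c)
    print(n,c["fx"],c["fy"],c["cx"],c["cy"],np.round(c["camera_from_world"],3).tolist())
E
```

```text
{'clock': 0.0, 'qpos': array([ 9.93807627e-01,  2.17757623e-01,  1.61493037e+00,  6.83032730e-06,
        1.31129080e+00, -1.12209220e-01]), 'joint_velocities': array([ 2.28198317e-05, -1.58494235e-03, -4.12026535e-04, -7.28352853e-04,
       -2.00848784e-03, -2.19349107e-03]), 'joint_torque': array([-3.24169914e-04, -3.96827924e+01, -3.03859699e+01, -3.75714103e-05,
        9.29578033e-03, -1.82784544e-05]), 'tool_pos': array([0.27967894, 0.55802387, 0.22996808]), 'eef_rot': array([-0.72333551, -3.05634988,  0.00352338]), 'wrist_force': array([-0.03159676, -0.23628437, -0.03001741]), 'ft_torque': array([-0.01427172,  0.04404802,  0.05970622]), 'finger_gap': 0.996220570747208}
top 432.1327218744809 432.1327218744809 277.9689573526031 210.40498904707022 [[0.004, -1.0, 0.029, 0.236], [-0.998, -0.006, -0.066, 0.462], [0.067, -0.028, -0.997, 0.951], [0.0, 0.0, 0.0, 1.0]]
side 508.2510161163228 508.2510161163228 281.52862763360713 215.44616048577006 [[-0.997, -0.071, -0.026, 0.475], [-0.013, 0.499, -0.866, -0.057], [0.075, -0.864, -0.499, 1.164], [0.0, 0.0, 0.0, 1.0]]
```

View pics/top0.png

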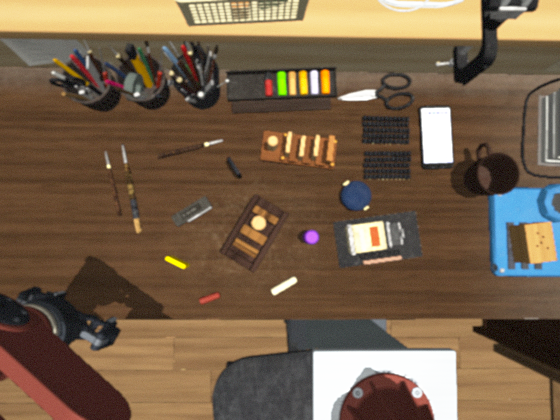

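View pics/side0.png

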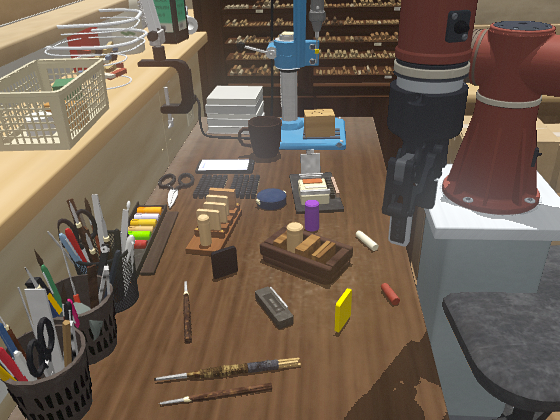

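The vice is at top px (254,232) and the rack at (300,148). The look-alikes are the black slip (233,167), the yellow slip (176,263) and the purple blank (311,237). Next I'll enlarge the vice and rack.

Run:
```python
import cv2,numpy as np
t=cv2.imread("pics/top0.png");s=cv2.imread("pics/side0.png")
a=cv2.resize(t[120:280,205:355],None,fx=5,fy=3.75*1.3333/1.3333,interpolation=cv2.INTER_CUBIC) if 0 else cv2.resize(t[120:278,205:355],(570,600),interpolation=cv2.INTER_CUBIC)
cv2.imwrite("pics/topc.png",a)
cv2.imwrite("pics/sidec.png",cv2.resize(s[180:285,180:360],(800,467),interpolation=cv2.INTER_CUBIC))
```

```text
(no output)
```

View pics/topc.png

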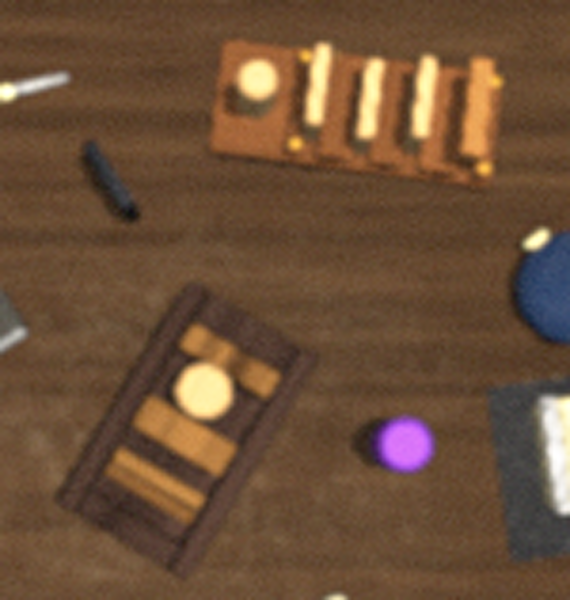

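View pics/sidec.png

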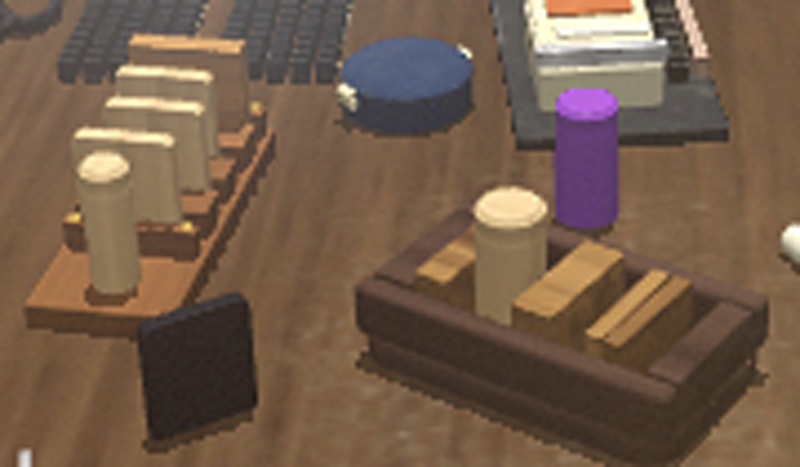

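The blank in the vice looks about 15 px wide, against 11 px for the one on the rack. Next I'll measure the sizes and poses from depth.

```bash
cat > h.py <<'E'
import numpy as np,cv2
def cloud(c):
    z=c["z_map"];v,u=np.mgrid[:z.shape[0],:z.shape[1]]
    P=np.stack([(u-c["cx"])/c["fx"]*z,(v-c["cy"])/c["fy"]*z,z],-1)
    T=np.linalg.inv(c["camera_from_world"]);W=P@T[:3,:3].T+T[:3,3]
    W[z<=0]=np.nan
    return W
def proj(c,p):
    q=np.c_[np.atleast_2d(p),np.ones(len(np.atleast_2d(p)))]@np.array(c["camera_from_world"]).T
    return np.c_[q[:,0]/q[:,2]*c["fx"]+c["cx"],q[:,1]/q[:,2]*c["fy"]+c["cy"]]
E
python3 - <<'E'
from h import *
for n in("top","side"):
    c=dict(np.load(n+"0.npz"));W=cloud(c)
    if n=="top":
        box={"rack":(slice(125,172),slice(255,342)),"vice":(slice(188,278),slice(215,295))}
    else: box={"rack":(slice(180,258),slice(184,245)),"vice":(slice(215,285),slice(255,356))}
    for k,b in box.items():
        w=W[b].reshape(-1,3);w=w[np.isfinite(w[:,2])]
        print(n,k,np.histogram(w[:,2],np.arange(-.006,.082,.004)))
        for lo,hi in((.008,.08),(.03,.08),(.058,.08),(.067,.08)):
            m=(w[:,2]>lo)&(w[:,2]<hi)
            if m.sum()>5: print(lo,hi,m.sum(),cv2.minAreaRect((w[m,:2]*1000).astype(np.float32)))
c=dict(np.load("top0.npz"));W=cloud(c)
# components of tall tops
m=((W[...,2]>.055)&(W[...,2]<.085)).astype(np.uint8)
n,l,st,ce=cv2.connectedComponentsWithStats(m)
for i in range(1,n):
    if st[i,4]>15 and 120<ce[i,1]<280 and 150<ce[i,0]<350:
        p=W[l==i]; print(ce[i].round(1),st[i],np.median(p[:,2]).round(4),p.mean(0).round(4),cv2.minAreaRect((p[:,:2]*1000).astype(np.float32)))
E
```

```text
top rack (array([  47, 1112,  611,   46,  417,  261,   30,  198,  683,   70,   16,
          6,   20,   15,   16,   18,   17,   92,  296,   67,   25]), array([-0.006, -0.002,  0.002,  0.006,  0.01 ,  0.014,  0.018,  0.022,
        0.026,  0.03 ,  0.034,  0.038,  0.042,  0.046,  0.05 ,  0.054,
        0.058,  0.062,  0.066,  0.07 ,  0.074,  0.078]))
0.008 0.08 2269 ((597.8294677734375, 193.77267456054688), (167.83885192871094, 68.56507110595703), 82.89958953857422)
0.03 0.08 658 ((598.9189453125, 189.7345733642578), (148.78262329101562, 60.103851318359375), 80.31893157958984)
0.058 0.08 497 ((598.9405517578125, 193.8488311767578), (140.79762268066406, 55.30984878540039), 83.1051254272461)
0.067 0.08 307 ((600.7648315429688, 193.6903076171875), (140.50442504882812, 54.42849349975586), 81.25299072265625)
top vice (array([ 135, 2749, 1517,   20,  355,  222,   18,   16,   12,   64,  722,
        580,  477,  119,    2,    0,    0,    0,   10,  101,   47]), array([-0.006, -0.002,  0.002,  0.006,  0.01 ,  0.014,  0.018,  0.022,
        0.026,  0.03 ,  0.034,  0.038,  0.042,  0.046,  0.05 ,  
[... 2960 characters left out ...]
7802734), 83.0545883178711)
[234.8 168.8] [231 165   9   9  26] 0.0558 [0.546  0.3319 0.0562] ((545.7739868164062, 331.43951416015625), (24.034347534179688, 6.43646764755249), 37.06761169433594)
[257.7 222.6] [251 216  14  14 159] 0.0728 [0.4307 0.282  0.0729] ((431.0633850097656, 282.5406799316406), (27.33094024658203, 27.18574333190918), 0.16206727921962738)
[310.7 236.7] [304 230  14  14 155] 0.0607 [0.402  0.1702 0.0606] ((402.4297790527344, 170.45071411132812), (27.508676528930664, 28.058425903320312), 0.12315186113119125)
[174.7 262.2] [165 257  19  11  42] 0.0562 [0.3475 0.4555 0.0565] ((347.7967834472656, 456.6719970703125), (42.175899505615234, 7.573243141174316), 64.06050872802734)
```

Run:
```python
from h import *
a=np.radians(-30.84);X=np.array([np.cos(a),np.sin(a)]);Y=np.array([-X[1],X[0]]);o=np.array([.4102,.2913])
for n in("top","side"):
    c=dict(np.load(n+"0.npz"));W=cloud(c).reshape(-1,3);W=W[np.isfinite(W[:,2])]
    d=W[:,:2]-o;x=d@X*1e3;y=d@Y*1e3;z=W[:,2]*1e3
    v=(abs(x)<85)&(abs(y)<50)&(z>30)&(z<85)
    print(n,"extent x",np.percentile(x[v],[.3,99.7]),"y",np.percentile(y[v],[.3,99.7]))
    k=(abs(y)<24)&(abs(x)<75)
    for b in range(-76,76,2):
        m=k&(x>=b)&(x<b+2)
        if m.sum()>3: print(b,m.sum(),np.percentile(z[m],[10,50,90]).round(0),end=";")
    print()
# rack
a=np.radians(-97);X=np.array([np.cos(a),np.sin(a)]);Y=np.array([-X[1],X[0]]);o=np.array([.5978,.1938])
for n in("top","side"):
    c=dict(np.load(n+"0.npz"));W=cloud(c).reshape(-1,3);W=W[np.isfinite(W[:,2])]
    d=W[:,:2]-o;x=d@X*1e3;y=d@Y*1e3;z=W[:,2]*1e3
    print(n)
    for lo,hi in((-40,-20),(-10,10),(20,40),(50,75)):
        m=(z>60)&(x>lo)&(x<hi)&(abs(y)<40)
        print("top",np.percentile(x[m],[3,50,97]).round(1),np.percentile(y[m],[2,98]).round(1),cv2.fitLine(np.c_[x,y][m].astype(np.float32),cv2.DIST_L2,0,.01,.01).ravel().round(3))
    if n=="side":
      for lo in(-36,24,50):
       for zz in range(28,68,4):
        m=(z>zz)&(z<zz+4)&(x>lo)&(x<lo+26)&(abs(y)<30)
        if m.sum()>2: print(lo,zz,m.sum(),np.percentile(x[m],[10,50,90]).round(1))
```

```text
top extent x [-73.66038993  73.82676574] y [-43.56330176  43.27542642]
-74 18 [34. 37. 38.];-72 18 [36. 37. 39.];-70 22 [36. 38. 39.];-68 21 [35. 38. 40.];-66 17 [36. 38. 39.];-64 24 [35. 39. 40.];-62 21 [36. 38. 40.];-60 22 [33. 36. 39.];-58 31 [11. 15. 31.];-56 21 [11. 14. 16.];-54 20 [11. 13. 15.];-52 20 [11. 13. 15.];-50 19 [12. 13. 15.];-48 4 [11. 13. 15.];-46 22 [42. 43. 45.];-44 19 [41. 42. 45.];-42 22 [41. 44. 46.];-40 20 [40. 43. 45.];-38 21 [21. 41. 44.];-36 21 [41. 44. 45.];-34 20 [41. 44. 45.];-32 22 [42. 43. 45.];-30 26 [20. 42. 45.];-28 23 [12. 14. 31.];-26 20 [12. 13. 14.];-24 21 [12. 13. 16.];-22 19 [13. 14. 15.];-20 19 [12. 13. 15.];-18 22 [11. 15. 16.];-16 14 [12. 14. 43.];-14 20 [43. 45. 47.];-12 21 [44. 46. 48.];-10 22 [44. 45. 47.];-8 20 [43. 46. 47.];-6 22 [44. 47. 48.];-4 20 [44. 45. 48.];-2 22 [43. 46. 47.];0 19 [43. 46. 47.];2 24 [43. 45. 47.];4 19 [42. 44. 47.];6 18 [12. 14. 16.];8 22 [13. 14. 71.];10 20 [14. 29. 74.];12 22 [11. 45. 74.];14 20 [15. 71. 74.];16 21 [13. 72. 77.];18 20 [15. 72. 75.];20 22 [13. 72. 76.];22 19 [12. 70. 74.];24 21 [13. 71. 74.];26
[... 2565 characters left out ...]
-28. ]
-36 44 20 [-31.4 -29.6 -27.7]
-36 48 21 [-32.1 -28.9 -27.1]
-36 52 35 [-31.8 -29.5 -27. ]
-36 56 36 [-31.4 -29.3 -27.5]
-36 60 62 [-31.4 -28.9 -23.6]
-36 64 20 [-31.3 -28.  -24.2]
24 28 4 [30.8 31.7 33.6]
24 32 4 [29.5 31.6 34.6]
24 36 4 [30.3 31.2 35.1]
24 40 4 [30.2 31.1 33.5]
24 44 7 [28.4 32.2 38.4]
24 48 13 [29.6 30.6 33. ]
24 52 42 [28.8 30.6 32.5]
24 56 39 [27.9 30.4 32. ]
24 60 51 [29.3 31.5 36.5]
24 64 14 [29.1 30.7 35.1]
50 28 14 [60.8 62.2 64.8]
50 32 11 [61.7 62.8 64.7]
50 36 15 [60.  62.  63.2]
50 40 9 [60.6 60.9 66.9]
50 44 16 [58.3 60.3 66.3]
50 48 15 [59.5 60.2 64.7]
50 52 40 [57.4 59.2 61.6]
50 56 45 [56.7 58.8 62.2]
50 60 78 [57.3 61.4 67.8]
50 64 22 [57.1 62.3 66.8]
```

Identification: the wide 30 mm blank is in the vice (px 258,223) and the narrow one is on the rack (272,141), so one slip is right. The wanted slips are the three pale ones at (288,143), (301,146) and (316,146), and the wedge is at (330,148) with its sloped face towards the rack's -x. The black and yellow plates stand apart and are the look-alikes. The enlarged crop above confirms all of this. I'll take slip_1.

```bash
cat >> h.py <<'E'
from scipy.spatial.transform import Rotation as R
def go(x,y,z,ang):
    """tool delta to TCP (m), tool y axis at world angle ang(deg), tool z down"""
    from bench import state
    s=state();R0=R.from_rotvec(s["eef_rot"]);d=R0.inv().apply(np.array([x,y,z])-s["tool_pos"])*1e3
    best=None
    for k in(0,180):
        a=np.radians(ang+k);ty=np.array([np.cos(a),np.sin(a),0]);tz=np.array([0,0,-1.]);tx=np.cross(ty,tz)
        r=(R0.inv()*R.from_matrix(np.c_[tx,ty,tz])).as_rotvec()
        if best is None or np.linalg.norm(r)<np.linalg.norm(best):best=r
    print("shift",d.round(1),"turn",best.round(4),"| t",round(s["clock"],2),"F",s["wrist_force"].round(1),"gap",round(s["finger_gap"],3),"pos",s["tool_pos"].round(4))
a=np.radians(-30.84);VX=np.array([np.cos(a),np.sin(a)]);VY=np.array([-VX[1],VX[0]]);VO=np.array([.4102,.2913])
a=np.radians(-97);RX=np.array([np.cos(a),np.sin(a)]);RY=np.array([-RX[1],RX[0]]);RO=np.array([.5978,.1938])
def vice(x,y):return VO+(x*VX+y*VY)/1e3
def rack(x,y):return RO+(x*RX+y*RY)/1e3
E
python3 -c "
from h import *
go(*rack(-26,2.2),.13,-7)"
```

```text
shift [-441.  -157.6  100.3] turn [-2.0000e-03  1.1000e-03  1.2282e+00] | t 0.1 F [-0.3  0.5 -0.1] gap 0.998 pos [0.2797 0.5581 0.2301]
```

```bash
python3 -m pendant '[[1,-441,-157.6,70,-0.002,0.001,1.228],[1,-441,-157.6,70,-0.002,0.001,1.228],[1,-441,-157.6,70,-0.002,0.001,1.228],[1,-441,-157.6,70,-0.002,0.001,1.228],[1,-441,-157.6,70,-0.002,0.001,1.228],[1,-441,-157.6,70,-0.002,0.001,1.228],[1,-441,-157.6,70,-0.002,0.001,1.228],[1,-441,-157.6,70,-0.002,0.001,1.228],[1,-441,-157.6,70,-0.002,0.001,1.228],[1,-441,-157.6,70,-0.002,0.001,1.228]]' 40
python3 -c "
from h import *
go(*rack(-26,2.2),.10,-7)"
```

```text
clock: 0.93
tool_pos: [0.5649, 0.2585, 0.168]
eef_rot: [-2.359, -2.075, 0.001]
wrist_force: [1.0, 0.7, 0.4]
finger_gap: 0.999
shift [-34.  43.  68.] turn [-0.0009  0.0004 -0.0058] | t 0.93 F [1.  0.7 0.4] gap 0.999 pos [0.5649 0.2585 0.168 ]
```

```bash
python3 -m pendant '[[1,-34,43,30,-0.001,0,-0.006],[1,-34,43,30,-0.001,0,-0.006],[1,-34,43,68,-0.001,0,-0.006],[1,-34,43,68,-0.001,0,-0.006],[1,-34,43,68,-0.001,0,-0.006]]'
python3 - <<'E'
from h import *;from bench import *
go(*rack(-26,2.2),.045,-7)
for n in("top","side"):
    c=read_camera(n);im=c["pixels"][:,:,::-1];p=c
    b=(slice(90,210),slice(230,390)) if n=="top" else (slice(130,280),slice(150,350))
    cv2.imwrite(f"pics/{n}1.png",cv2.resize(im[b],None,fx=4,fy=4,interpolation=cv2.INTER_CUBIC))
E
```

```text
clock: 1.35
tool_pos: [0.6001, 0.2182, 0.0964]
eef_rot: [-2.351, -2.078, 0.012]
wrist_force: [0.1, 1.1, 0.1]
finger_gap: 0.999
shift [ 1.7  3.3 51.3] turn [-0.0077  0.0032 -0.0007] | t 1.35 F [0.1 1.1 0.1] gap 0.999 pos [0.6001 0.2182 0.0964]
```

View pics/side1.png

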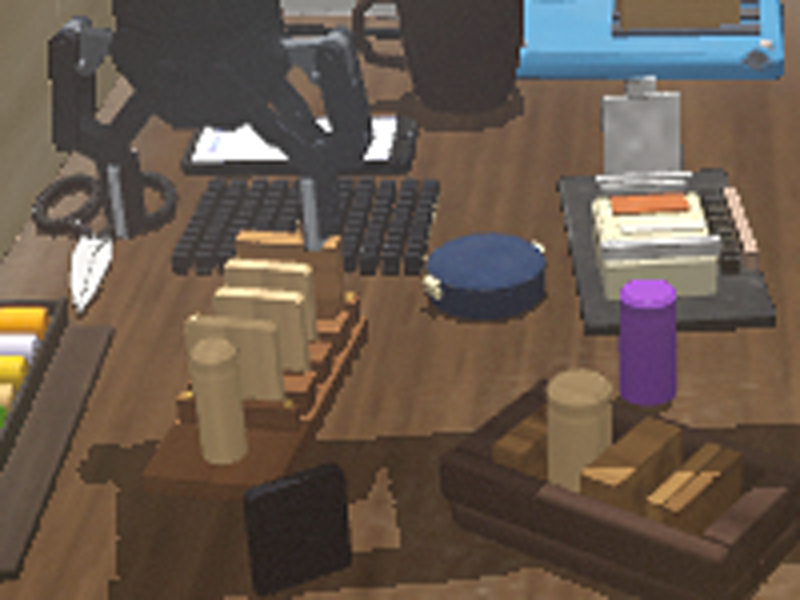

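View pics/top1.png

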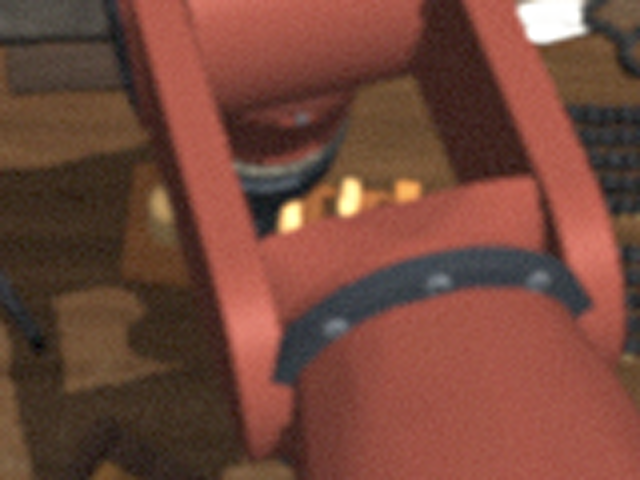

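```bash
python3 -m pendant '[[1,1.7,3.3,20,-0.008,0.003,0],[1,1.7,3.3,51.3,-0.008,0.003,0],[1,1.7,3.3,51.3,-0.008,0.003,0],[1,1.7,3.3,51.3,-0.008,0.003,0],[1,1.7,3.3,51.3,-0.008,0.003,0]]'
python3 -c "
from h import *
go(*rack(-26,2.2),.045,-7)"
```

```text
clock: 1.87
tool_pos: [0.6078, 0.2221, 0.0518]
eef_rot: [2.346, 2.08, 0.017]
wrist_force: [-0.0, -0.2, -0.6]
finger_gap: 0.999
shift [-3.4 -4.4  6.7] turn [ 0.0115 -0.004   0.0019] | t 1.87 F [-0.  -0.2 -0.6] gap 0.999 pos [0.6078 0.2221 0.0518]
```

```bash
python3 -m pendant '[[1,-3.4,-4.4,6.7,0.0115,-0.004,0.002],[1,-3.4,-4.4,6.7,0.0115,-0.004,0.002],[1,-3.4,-4.4,6.7,0.0115,-0.004,0.002],[1,-3.4,-4.4,6.7,0.0115,-0.004,0.002]]'
python3 - <<'E'
from h import *;from bench import *
go(*rack(-26,2.2),.045,-7)
c=read_camera("side")
cv2.imwrite("pics/side2.png",cv2.resize(c["pixels"][150:260,160:290,::-1],None,fx=5,fy=5,interpolation=cv2.INTER_CUBIC))
E
```

```text
clock: 2.2
tool_pos: [0.6037, 0.2194, 0.046]
eef_rot: [2.352, 2.081, 0.002]
wrist_force: [0.4, -0.4, -0.3]
finger_gap: 1.001
shift [-0.2 -0.5  1. ] turn [ 0.0014 -0.0005 -0.0001] | t 2.2 F [ 0.4 -0.4 -0.3] gap 1.001 pos [0.6037 0.2194 0.046 ]
```

View pics/side2.png

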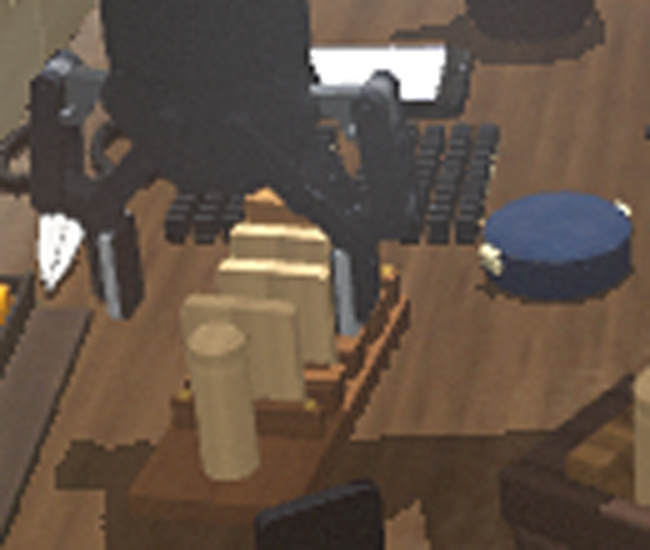

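Run:
```python
from h import *;from bench import *
c=read_camera("side");W=cloud(c)
for (u,v) in[(160+112/5,150+270/5),(160+125/5,150+290/5),(160+342/5,150+290/5),(160+365/5,150+300/5),(160+345/5,150+320/5),(160+240/5,150+330/5),(160+270/5,150+290/5)]:
    p=np.nanmedian(W[int(v)-1:int(v)+2,int(u)-1:int(u)+2].reshape(-1,3),0)
    d=p[:2]-RO;print(int(u),int(v),p.round(4),"rack",(d@RX*1e3).round(1),(d@RY*1e3).round(1))
```

```text
182 204 [0.6505 0.226  0.08  ] rack -38.4 48.4
185 208 [0.6471 0.2208 0.0691] rack -32.8 45.6
228 208 [0.5596 0.2358 0.0783] rack -37.0 -43.1
233 210 [0.5508 0.2327 0.0718] rack -32.9 -51.4
229 214 [0.5585 0.2364 0.0651] rack -37.5 -44.2
208 216 [0.5981 0.2483 0.068 ] rack -54.1 -6.3
214 208 [0.5969 0.1926 0.0533] rack 1.3 -0.7
```

The depth readings put the finger faces at rack x ≈ -37, so with 22 mm pads they are centred on slip_1 at x ≈ -26. I'll close now.

```bash
python3 -m pendant '[[0.3,-0.2,-0.5,1,0,0,0],[0.3,-0.2,-0.5,1,0,0,0],[0,-0.2,-0.5,1,0,0,0],[-1,-0.2,-0.5,1,0,0,0],[-1,-0.2,-0.5,1,0,0,0],[-1,-0.2,-0.5,1,0,0,0],[-1,-0.2,-0.5,1,0,0,0],[-1,-0.2,-0.5,1,0,0,0]]' 40
python3 -c "
from h import *
go(*rack(-26,2.2),.045,-7)"
```

```text
clock: 2.97
tool_pos: [0.6033, 0.2192, 0.0448]
eef_rot: [2.353, 2.081, 0.002]
wrist_force: [1.0, 0.1, 1.4]
finger_gap: 0.526
shift [ 0.1 -0.1 -0.2] turn [ 0.0014 -0.0005 -0.0001] | t 2.97 F [1.  0.1 1.4] gap 0.526 pos [0.6033 0.2192 0.0448]
```

```bash
python3 -m pendant '[[-1,0,0,-15,0,0,0],[-1,0,0,-35,0,0,0],[-1,0,0,-60,0,0,0],[-1,0,0,-85,0,0,0],[-1,0,0,-85,0,0,0],[-1,0,0,-85,0,0,0]]'
python3 - <<'E'
from h import *;from bench import *
go(*vice(-21.3,0),.13,59.16)
c=read_camera("side");W=cloud(c)
cv2.imwrite("pics/side3.png",cv2.resize(c["pixels"][120:260,160:310,::-1],None,fx=4,fy=4,interpolation=cv2.INTER_CUBIC))
E
```

```text
clock: 3.47
tool_pos: [0.6049, 0.2197, 0.133]
eef_rot: [2.351, 2.079, 0.01]
wrist_force: [0.1, 0.2, -0.1]
finger_gap: 0.53
shift [  55.9 -221.5    1.7] turn [ 0.0072  0.0016 -1.1548] | t 3.47 F [ 0.1  0.2 -0.1] gap 0.53 pos [0.6049 0.2197 0.133 ]
```

View pics/side3.png

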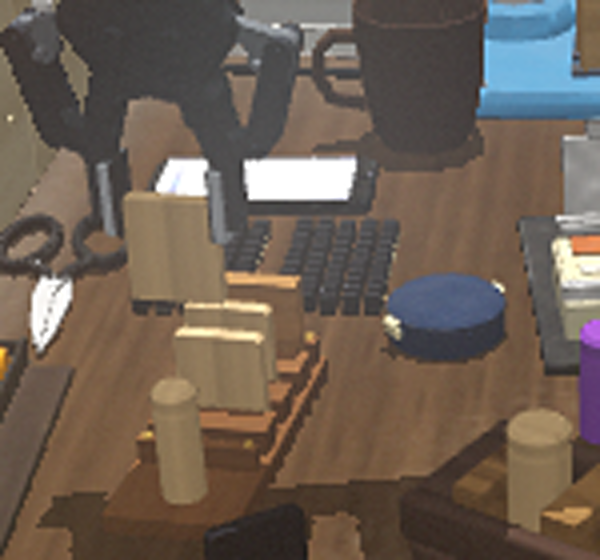

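The slip is held squarely at crop (175,245); the other two slips and the narrow blank still stand. Next I'll carry it over the vice, keeping it high.

```bash
python3 - <<'E'
from h import *;from bench import *
c=read_camera("side");W=cloud(c);s=state()
p=W[172:190,195:212].reshape(-1,3);q=R.from_rotvec(s["eef_rot"]).inv().apply(p-s["tool_pos"])*1e3
print(np.nanpercentile(q,[10,50,90],axis=0).round(1))
E
python3 -m pendant '[[-1,55.9,-221.5,-10,0.007,0.002,-1.155],[-1,55.9,-221.5,-10,0.007,0.002,-1.155],[-1,55.9,-221.5,-10,0.007,0.002,-1.155],[-1,55.9,-221.5,-10,0.007,0.002,-1.155],[-1,55.9,-221.5,-10,0.007,0.002,-1.155],[-1,55.9,-221.5,-10,0.007,0.002,-1.155],[-1,55.9,-221.5,-10,0.007,0.002,-1.155],[-1,55.9,-221.5,-10,0.007,0.002,-1.155],[-1,55.9,-221.5,-10,0.007,0.002,-1.155],[-1,55.9,-221.5,-10,0.007,0.002,-1.155]]'
python3 -m pendant '[[-1,0,0,0,0,0,0],[-1,0,0,0,0,0,0]]'
python3 -c "
from h import *
go(*vice(-21.3,0),.11,59.16)"
```

```text
[[  2.3 -11.2 -14.7]
 [  4.1   2.3   0. ]
 [  6.1  15.4  15.6]]
clock: 4.4
tool_pos: [0.3874, 0.3009, 0.1373]
eef_rot: [-0.824, -3.022, 0.009]
wrist_force: [0.5, -0.1, -0.8]
finger_gap: 0.52
clock: 4.57
tool_pos: [0.3858, 0.3, 0.1353]
eef_rot: [-0.825, -3.019, 0.014]
wrist_force: [-0.0, 0.4, -0.0]
finger_gap: 0.527
shift [-4.4  5.3 25.2] turn [-0.0119 -0.0094  0.0048] | t 4.57 F [-0.   0.4 -0. ] gap 0.527 pos [0.3858 0.3    0.1353]
```

```bash
python3 -m pendant '[[-1,-4.4,5.3,25,-0.012,-0.009,0.005],[-1,-4.4,5.3,25,-0.012,-0.009,0.005],[-1,-4.4,5.3,25,-0.012,-0.009,0.005],[-1,-4.4,5.3,25,-0.012,-0.009,0.005],[-1,-4.4,5.3,25,-0.012,-0.009,0.005]]'
python3 - <<'E'
from h import *;from bench import *
c=read_camera("side");W=cloud(c);s=state()
cv2.imwrite("pics/side4.png",cv2.resize(c["pixels"][150:290,230:380,::-1],None,fx=4,fy=4,interpolation=cv2.INTER_CUBIC))
go(*vice(-21.3,0),.075,59.16)
m=(W[...,2]>.08)&(W[...,2]<.12);d=W[...,:2]-VO;x=d@VX*1e3;y=d@VY*1e3
m&=(abs(y)<18)&(abs(x)<60)
print(m.sum(),np.percentile(x[m],[5,25,50,75,95]).round(1))
E
```

```text
clock: 4.98
tool_pos: [0.3923, 0.3024, 0.1109]
eef_rot: [0.836, 3.028, 0.001]
wrist_force: [0.0, -0.1, 0.4]
finger_gap: 0.526
shift [ 0.4 -0.6 36.2] turn [ 0.0013  0.0002 -0.0004] | t 5.03 F [ 0.8 -0.1 -0.6] gap 0.521 pos [0.3925 0.3025 0.1112]
191 [-25.3 -24.5 -24.1 -23.6 -22.8]
```

View pics/side4.png

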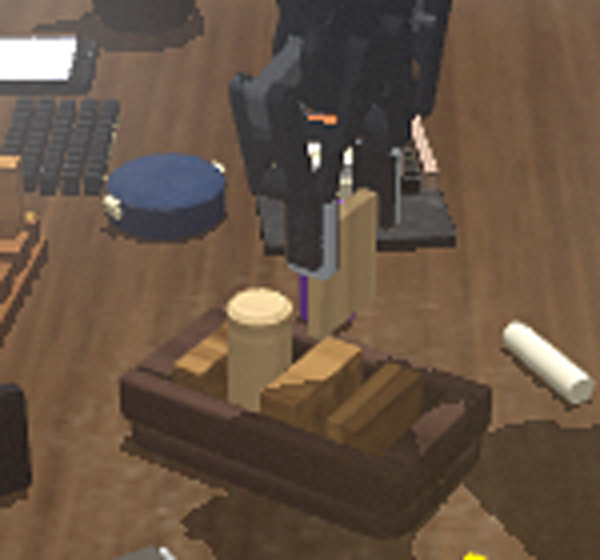

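The slip hangs over the gap (crop 340,260). Its back face is at vice x = -24.4, and the gap runs from -28 to -14.5. Next I'll lower it in steps, watching the force.

```bash
python3 -m pendant '[[-1,1,-0.6,20,0,0,0],[-1,1,-0.6,36,0,0,0],[-1,1,-0.6,44,0,0,0],[-1,1,-0.6,50,0,0,0],[-1,1,-0.6,50,0,0,0],[-1,1,-0.6,50,0,0,0]]'
python3 -c "
from h import *
go(*vice(-21.8,0),.046,59.16)"
```

```text
clock: 5.53
tool_pos: [0.3917, 0.3027, 0.0615]
eef_rot: [0.836, 3.028, 0.002]
wrist_force: [0.7, 0.1, 0.1]
finger_gap: 0.519
shift [ 0.  -0.3 15.5] turn [ 0.0016  0.0004 -0.0003] | t 5.53 F [0.7 0.1 0.1] gap 0.519 pos [0.3917 0.3027 0.0615]
```

```bash
python3 -m pendant '[[-1,0,-0.3,8,0,0,0],[-1,0,-0.3,14,0,0,0],[-1,0,-0.3,16,0,0,0],[-1,0,-0.3,16,0,0,0],[-1,0,-0.3,16,0,0,0]]'
python3 -c "
from h import *
go(*vice(-15.5,0),.046,59.16)"
```

```text
clock: 5.95
tool_pos: [0.3915, 0.3025, 0.0454]
eef_rot: [0.836, 3.028, 0.002]
wrist_force: [-0.2, -0.3, -0.0]
finger_gap: 0.522
shift [-6.3  0.  -0.6] turn [ 0.0014  0.0003 -0.0004] | t 5.95 F [-0.2 -0.3 -0. ] gap 0.522 pos [0.3915 0.3025 0.0454]
```

```bash
python3 -m pendant '[[-1,-1,0,-0.4,0,0,0],[-1,-2,0,-0.4,0,0,0],[-1,-3,0,-0.4,0,0,0],[-1,-4,0,-0.4,0,0,0],[-1,-4,0,-0.4,0,0,0],[-1,-4,0,-0.4,0,0,0]]'
python3 -c "
from h import *
go(*vice(-15.5,0),.046,59.16)"
python3 -m pendant '[[-1,-1,0,0,0,0,0],[-1,-1,0,0,0,0,0],[-1,-1,0,0,0,0,0]]'
python3 -c "
from h import *
go(*vice(-15.5,0),.046,59.16)"
```

```text
clock: 6.45
tool_pos: [0.395, 0.3005, 0.0459]
eef_rot: [0.836, 3.028, 0.002]
wrist_force: [-0.3, 0.4, -0.4]
finger_gap: 0.526
shift [-2.3 -0.1 -0.1] turn [ 0.0016  0.0002 -0.0005] | t 6.45 F [-0.3  0.4 -0.4] gap 0.526 pos [0.395  0.3005 0.0459]
clock: 6.7
tool_pos: [0.3957, 0.3, 0.0459]
eef_rot: [0.836, 3.028, 0.002]
wrist_force: [-1.3, 0.8, -0.2]
finger_gap: 0.525
shift [-1.4 -0.1 -0.1] turn [ 0.0015 -0.0001 -0.0006] | t 6.7 F [-1.3  0.8 -0.2] gap 0.525 pos [0.3957 0.3    0.0459]
```

Contact is at 1.5 N, which matches the jaw's friction. I'll keep pushing until the force rises.

```bash
python3 -m pendant '[[-1,-1,0,0,0,0,0],[-1,-2,0,0,0,0,0],[-1,-2,0,0,0,0,0],[-1,-2,0,0,0,0,0]]'
python3 -c "
from h import *
go(*vice(-15.5,0),.046,59.16)"
python3 -m pendant '[[-1,-1,0,0,0,0,0],[-1,-2,0,0,0,0,0],[-1,-2,0,0,0,0,0]]'
python3 -c "
from h import *
go(*vice(-15.5,0),.046,59.16)"
```

```text
clock: 7.03
tool_pos: [0.3964, 0.2996, 0.0459]
eef_rot: [-0.837, -3.026, -0.003]
wrist_force: [-4.8, 3.4, 2.6]
finger_gap: 0.524
shift [-0.6 -0.  -0.1] turn [ 0.0012 -0.0028 -0.0013] | t 7.03 F [-4.8  3.4  2.6] gap 0.524 pos [0.3964 0.2996 0.0459]
clock: 7.28
tool_pos: [0.3965, 0.2995, 0.0459]
eef_rot: [-0.837, -3.021, -0.004]
wrist_force: [-6.5, 4.6, 3.8]
finger_gap: 0.525
shift [-0.5 -0.  -0.1] turn [ 0.0009 -0.007  -0.0025] | t 7.28 F [-6.5  4.6  3.8] gap 0.525 pos [0.3965 0.2995 0.0459]
```

```bash
python3 -m pendant '[[-1,0.2,0,0,0,0.007,0.002],[-1,0.2,0,0,0,0.007,0.002],[-1,0.2,0,0,0,0.007,0.002]]'
python3 - <<'E'
from h import *;from bench import *
c=read_camera("side");go(*vice(-16,0),.046,59.16)
cv2.imwrite("pics/side5.png",cv2.resize(c["pixels"][150:290,230:380,::-1],None,fx=4,fy=4,interpolation=cv2.INTER_CUBIC))
E
```

```text
clock: 7.53
tool_pos: [0.3962, 0.2997, 0.0459]
eef_rot: [-0.839, -3.013, -0.007]
wrist_force: [-2.6, 1.5, 1.5]
finger_gap: 0.522
shift [-0.3 -0.  -0.1] turn [ 0.0009 -0.0144 -0.0047] | t 7.58 F [-3.2  1.4  2. ] gap 0.525 pos [0.3962 0.2997 0.0459]
```

View pics/side5.png

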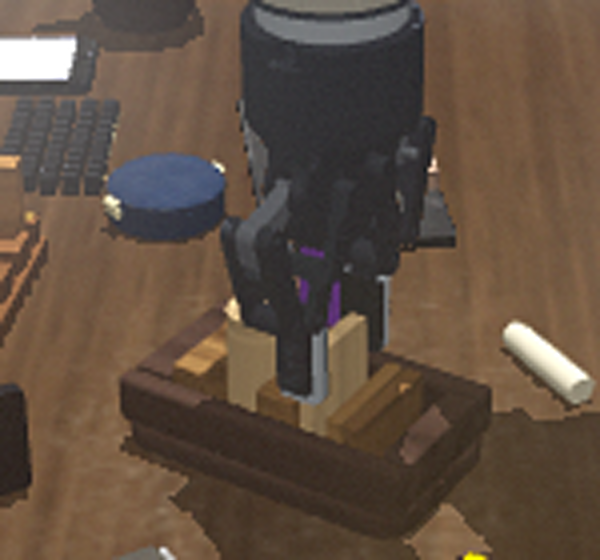

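```bash
python3 -m pendant '[[-1,0,0,0.8,0,-0.0144,-0.004],[-1,0,0,0.8,0,-0.0144,-0.004],[-1,0,0,0.8,0,-0.0144,-0.004]]'
python3 -c "
from h import *
go(*vice(-16,0),.046,59.16)"
```

```text
clock: 7.83
tool_pos: [0.3961, 0.2995, 0.0449]
eef_rot: [0.835, 3.028, 0.001]
wrist_force: [-2.0, 0.7, 0.6]
finger_gap: 0.522
shift [-0.3  0.1 -1.1] turn [ 0.0006  0.0005 -0.0002] | t 7.83 F [-2.   0.7  0.6] gap 0.522 pos [0.3961 0.2995 0.0449]
```

Slip vertical and lightly pressed. I'll release and rise.

```bash
python3 -m pendant '[[0.2,0,0,0,0,0,0],[0.4,0,0,0,0,0,0],[0.4,0,0,0,0,0,0],[0.4,0,0,0,0,0,0],[0.4,0,0,-20,0,0,0],[0.5,0,0,-50,0,0,0],[0.5,0,0,-90,0,0,0],[0.5,0,0,-90,0,0,0],[0.5,0,0,-90,0,0,0]]'
python3 - <<'E'
from h import *;from bench import *
c=read_camera("side");W=cloud(c);go(*rack(64,1),.13,-7)
cv2.imwrite("pics/side6.png",cv2.resize(c["pixels"][150:290,230:380,::-1],None,fx=4,fy=4,interpolation=cv2.INTER_CUBIC))
d=W[...,:2]-VO;x=d@VX*1e3;y=d@VY*1e3;z=W[...,2]*1e3
for n,m in(("slip back",(abs(y)<20)&(z>46)&(z<60)&(abs(x+10)<20)),("sliptop",(abs(y)<20)&(z>61)&(z<70)&(x<0)&(x>-35)),("jawtop",(abs(y)<26)&(z>40)&(z<44)&(x<12)&(x>-14)),("blanktop",(abs(y)<20)&(z>67)&(z<76)&(x>2)&(x<45))):
    if m.sum(): print(n,m.sum(),np.percentile(x[m],[3,25,50,75,97]).round(1),np.percentile(z[m],[50]).round(1))
E
```

```text
clock: 8.58
tool_pos: [0.3988, 0.3008, 0.1383]
eef_rot: [0.834, 3.022, 0.009]
wrist_force: [-0.5, 0.4, -0.5]
finger_gap: 0.747
shift [-253.5  -46.2    6.5] turn [4.0000e-03 3.0000e-04 1.1545e+00] | t 8.63 F [0.  0.8 0.6] gap 0.749 pos [0.397  0.2999 0.1361]
slip back 103 [-21.1 -20.1 -19.5 -18.1   9.6] [52.7]
sliptop 64 [-20.7 -19.7 -17.4 -15.  -12.2] [63.3]
jawtop 78 [-9.2 -2.   3.   6.5 10.7] [42.]
blanktop 110 [10.  16.5 21.7 27.9 33.9] [69.3]
```

View pics/side6.png

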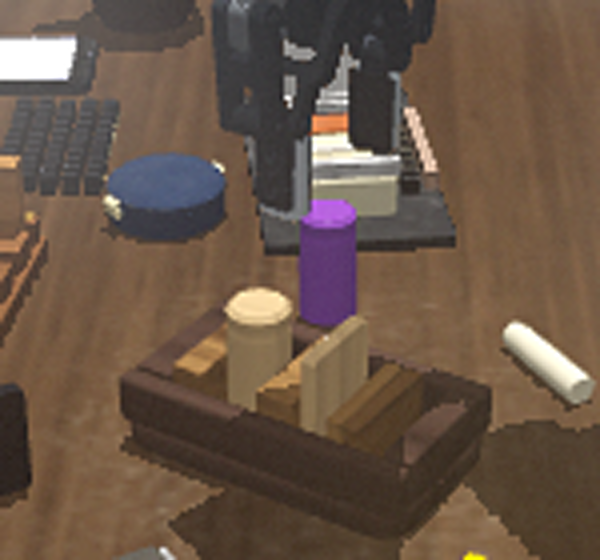

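The slip stands flat behind the jaw. Its back is at about -19.9, which leaves a gap of about 8 mm to the stop, too narrow for a second slip. The blank is against the fixed jaw. Now for the wedge.

```bash
python3 -c "
from h import *
go(*rack(65,1.1),.13,-7)"
python3 -m pendant '[[1,-254.4,-46.2,-10,0.004,0,1.1545],[1,-254.4,-46.2,-10,0.004,0,1.1545],[1,-254.4,-46.2,-10,0.004,0,1.1545],[1,-254.4,-46.2,-10,0.004,0,1.1545],[1,-254.4,-46.2,-10,0.004,0,1.1545],[1,-254.4,-46.2,-10,0.004,0,1.1545],[1,-254.4,-46.2,-10,0.004,0,1.1545],[1,-254.4,-46.2,-10,0.004,0,1.1545],[1,-254.4,-46.2,-10,0.004,0,1.1545],[1,-254.4,-46.2,-10,0.004,0,1.1545]]' 60
python3 -m pendant '[[1,0,0,0,0,0,0],[1,0,0,0,0,0,0],[1,0,0,0,0,0,0]]'
python3 -c "
from h import *
go(*rack(65,1.1),.10,-7)"
```

```text
shift [-254.   -47.1    6.5] turn [4.0000e-03 3.0000e-04 1.1545e+00] | t 8.63 F [0.  0.8 0.6] gap 0.749 pos [0.397  0.2999 0.1361]
clock: 9.47
tool_pos: [0.5903, 0.1287, 0.1436]
eef_rot: [-2.357, -2.073, 0.006]
wrist_force: [0.2, -0.5, -0.4]
finger_gap: 0.999
clock: 9.72
tool_pos: [0.589, 0.1285, 0.1416]
eef_rot: [-2.355, -2.073, 0.011]
wrist_force: [0.7, -0.4, 0.2]
finger_gap: 0.998
shift [ 1.   2.2 41.6] turn [-0.0079  0.0023 -0.0053] | t 9.72 F [ 0.7 -0.4  0.2] gap 0.998 pos [0.589  0.1285 0.1416]
```

```bash
python3 -m pendant '[[1,1,2.2,20,-0.008,0.002,-0.005],[1,1,2.2,41.6,-0.008,0.002,-0.005],[1,1,2.2,41.6,-0.008,0.002,-0.005],[1,1,2.2,41.6,-0.008,0.002,-0.005],[1,1,2.2,41.6,-0.008,0.002,-0.005]]'
python3 -c "
from h import *
go(*rack(65,1.1),.045,-7)"
```

```text
clock: 10.13
tool_pos: [0.5913, 0.1293, 0.1006]
eef_rot: [2.352, 2.081, 0.0]
wrist_force: [0.2, 0.4, -0.3]
finger_gap: 0.997
shift [-0.2 -0.4 55.6] turn [0.0006 0.0002 0.0002] | t 10.13 F [ 0.2  0.4 -0.3] gap 0.997 pos [0.5913 0.1293 0.1006]
```

```bash
python3 -m pendant '[[1,-0.2,-0.4,14,0,0,0],[1,-0.2,-0.4,28,0,0,0],[1,-0.2,-0.4,42,0,0,0],[1,-0.2,-0.4,52,0,0,0],[1,-0.2,-0.4,55.6,0,0,0],[1,-0.2,-0.4,55.6,0,0,0],[1,-0.2,-0.4,55.6,0,0,0]]'
python3 - <<'E'
from h import *;from bench import *
go(*rack(65,1.1),.045,-7)
c=read_camera("side")
cv2.imwrite("pics/side7.png",cv2.resize(c["pixels"][130:260,160:290,::-1],None,fx=4,fy=4,interpolation=cv2.INTER_CUBIC))
c=read_camera("top")
cv2.imwrite("pics/top7.png",cv2.resize(c["pixels"][90:210,240:390,::-1],None,fx=4,fy=4,interpolation=cv2.INTER_CUBIC))
E
```

```text
clock: 10.72
tool_pos: [0.5907, 0.1291, 0.0444]
eef_rot: [2.353, 2.082, -0.001]
wrist_force: [0.8, -0.0, -0.1]
finger_gap: 0.996
shift [ 0.1  0.3 -0.6] turn [-0.0003  0.0004  0.0002] | t 10.72 F [ 0.8 -0.  -0.1] gap 0.996 pos [0.5907 0.1291 0.0444]
```

View pics/side7.png

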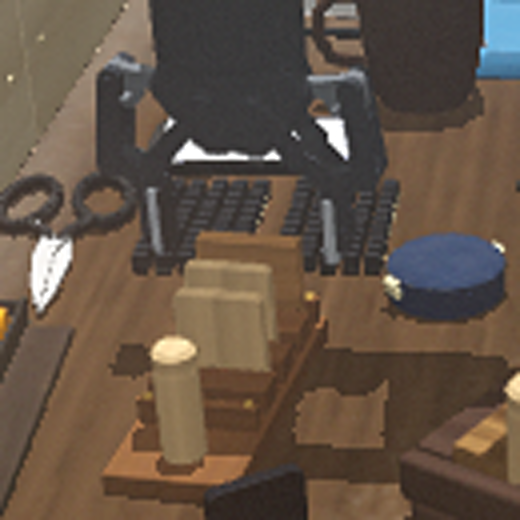

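View pics/top7.png

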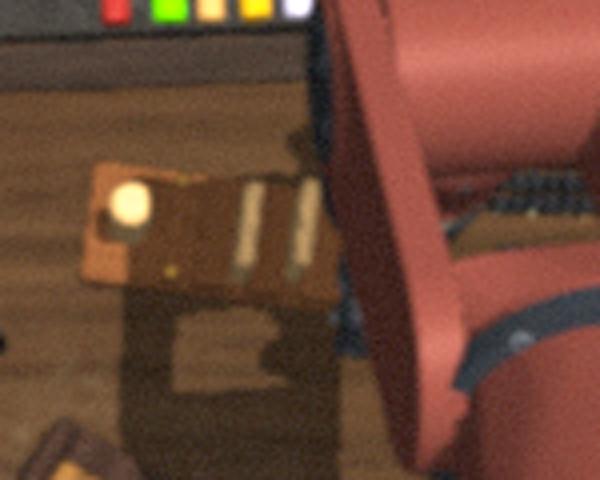

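The fingers straddle the wedge (crop px 200–300, 240) and are well clear of the slips. I'll close.

```bash
python3 -m pendant '[[0.5,0,0,0,0,0,0],[0.5,0,0,0,0,0,0],[-1,0,0,0,0,0,0],[-1,0,0,0,0,0,0],[-1,0,0,0,0,0,0],[-1,0,0,0,0,0,0],[-1,0,0,0,0,0,0]]' 60
python3 -c "
from h import *
go(*rack(65,1.1),.045,-7)"
python3 -m pendant '[[-1,0,0,-12,0,0,0],[-1,0,0,-28,0,0,0],[-1,0,0,-46,0,0,0],[-1,0,0,-64,0,0,0],[-1,0,0,-82,0,0,0],[-1,0,0,-92,0,0,0],[-1,0,0,-92,0,0,0],[-1,0,0,-92,0,0,0]]'
python3 - <<'E'
from h import *;from bench import *
c=read_camera("side");W=cloud(c);s=state()
cv2.imwrite("pics/side8.png",cv2.resize(c["pixels"][100:240,160:310,::-1],None,fx=4,fy=4,interpolation=cv2.INTER_CUBIC))
go(*vice(-22,0),.145,59.16)
q=R.from_rotvec(s["eef_rot"]).inv().apply(W.reshape(-1,3)-s["tool_pos"])*1e3
for z in range(-24,36,6):
    m=(abs(q[:,1])<18)&(abs(q[:,0])<15)&(q[:,2]>z)&(q[:,2]<z+6)
    if m.sum()>3: print(z,m.sum(),np.percentile(q[m,0],[10,50,90]).round(1))
E
```

```text
clock: 11.4
tool_pos: [0.5929, 0.1294, 0.0469]
eef_rot: [2.351, 2.08, 0.005]
wrist_force: [0.3, 0.4, 6.8]
finger_gap: 0.617
shift [-0.4 -1.9  1.9] turn [ 0.0044 -0.0007  0.0001] | t 11.4 F [0.3 0.4 6.8] gap 0.617 pos [0.5929 0.1294 0.0469]
clock: 12.07
tool_pos: [0.5926, 0.1294, 0.1393]
eef_rot: [2.35, 2.08, 0.006]
wrist_force: [0.4, 0.3, 0.3]
finger_gap: 0.619
shift [ 147.6 -220.    -7.5] turn [ 0.0028  0.0013 -1.1546] | t 12.12 F [-0.7 -0.2 -0.5] gap 0.621 pos [0.5917 0.1292 0.1381]
-24 14 [-1.9  3.6  5.9]
-18 69 [-3.   5.2  7.8]
-12 46 [4.  5.4 7.6]
-6 44 [2.8 4.6 6.7]
0 41 [2.  3.7 5.9]
6 46 [0.6 3.5 4.9]
12 37 [0.6 2.7 4.1]
18 48 [-0.3  1.6  3.3]
24 40 [-1.2  0.4  2.9]
30 38 [-2.  -0.8  1.1]
```

View pics/side8.png

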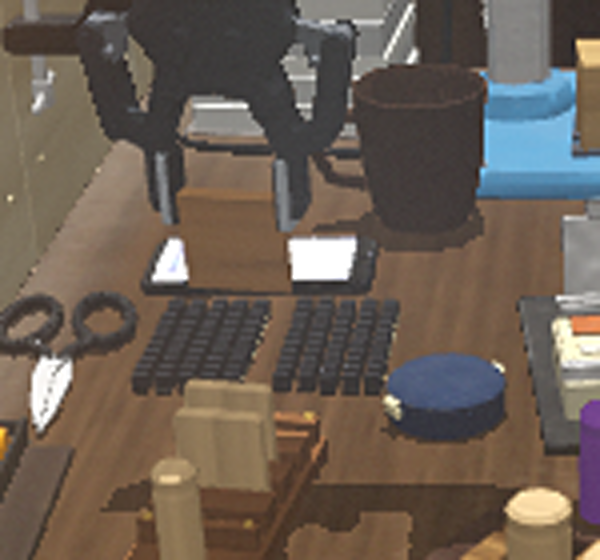

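The wedge is held straight, with its sloped face towards tool +x as wanted. Next I'll carry it to the vice, hovering.

```bash
python3 -c "
from h import *
go(*vice(-27.5,1),.145,59.16)"
python3 -m pendant '[[-1,152.8,-218,-12,0.003,0.001,-1.1546],[-1,152.8,-218,-12,0.003,0.001,-1.1546],[-1,152.8,-218,-12,0.003,0.001,-1.1546],[-1,152.8,-218,-12,0.003,0.001,-1.1546],[-1,152.8,-218,-12,0.003,0.001,-1.1546],[-1,152.8,-218,-12,0.003,0.001,-1.1546],[-1,152.8,-218,-12,0.003,0.001,-1.1546],[-1,152.8,-218,-12,0.003,0.001,-1.1546],[-1,152.8,-218,-12,0.003,0.001,-1.1546],[-1,152.8,-218,-12,0.003,0.001,-1.1546]]'
python3 -m pendant '[[-1,0,0,0,0,0,0],[-1,0,0,0,0,0,0]]'
python3 -c "
from h import *
go(*vice(-27.5,1),.118,59.16)"
```

```text
shift [ 150.8 -224.6   -7.5] turn [ 0.0028  0.0013 -1.1546] | t 12.12 F [-0.7 -0.2 -0.5] gap 0.621 pos [0.5917 0.1292 0.1381]
clock: 12.95
tool_pos: [0.392, 0.3073, 0.1477]
eef_rot: [-0.825, -3.029, 0.005]
wrist_force: [-0.7, 0.1, 0.5]
finger_gap: 0.622
clock: 13.12
tool_pos: [0.3906, 0.3066, 0.1458]
eef_rot: [-0.825, -3.026, 0.009]
wrist_force: [-0.9, -0.2, -0.5]
finger_gap: 0.622
shift [ 2.7 -1.8 27.8] turn [-0.0069 -0.0035  0.0057] | t 13.12 F [-0.9 -0.2 -0.5] gap 0.622 pos [0.3906 0.3066 0.1458]
```

```bash
python3 -m pendant '[[-1,2.7,-1.8,14,-0.007,-0.0035,0.006],[-1,2.7,-1.8,24,-0.007,-0.0035,0.006],[-1,2.7,-1.8,27.8,-0.007,-0.0035,0.006],[-1,2.7,-1.8,27.8,-0.007,-0.0035,0.006],[-1,2.7,-1.8,27.8,-0.007,-0.0035,0.006],[-1,2.7,-1.8,27.8,-0.007,-0.0035,0.006]]'
python3 - <<'E'
from h import *;from bench import *
c=read_camera("side");W=cloud(c);go(*vice(-27.5,1),.1,59.16)
cv2.imwrite("pics/side9.png",cv2.resize(c["pixels"][150:290,230:380,::-1],None,fx=4,fy=4,interpolation=cv2.INTER_CUBIC))
d=W[...,:2]-VO;x=d@VX*1e3;y=d@VY*1e3;z=W[...,2]*1e3
for z0 in range(78,140,6):
    m=(abs(y)<50)&(z>z0)&(z<z0+6)&(abs(x+24)<14)
    k=m&(abs(y)<18)
    if k.sum()>2: print(z0,k.sum(),"x",np.percentile(x[k],[10,50,90]).round(1),"y",np.percentile(y[m],[2,98]).round(1))
# slip & channel in this camera
m=(z>46)&(z<66)&(x<-5)&(x>-30)&(abs(y)<40);print("slip x,y",np.percentile(x[m],[10,50,90]).round(1),np.percentile(y[m],[2,98]).round(1))
m=(z>30)&(z<39)&(x<60)&(x>-60);print("rails y hist",np.histogram(y[m],np.arange(-46,50,4)))
m=(z>37.5)&(z<42)&(x<-24)&(x>-50)&(abs(y)<40);print("stop y",np.percentile(y[m],[2,98]).round(1),"x",np.percentile(x[m],[2,98]).round(1))
E
```

```text
clock: 13.62
tool_pos: [0.3877, 0.3064, 0.1184]
eef_rot: [0.836, 3.028, 0.001]
wrist_force: [0.4, 0.2, -0.1]
finger_gap: 0.619
shift [ 0.5 -0.6 18.6] turn [ 0.0012  0.0006 -0.0005] | t 13.67 F [-0.2  0.1 -0.6] gap 0.617 pos [0.3878 0.3065 0.1186]
78 11 x [-26.4 -25.7 -24.9] y [-20.7  29.1]
84 28 x [-26.8 -26.1 -25.5] y [-26.2  30.2]
90 23 x [-28.2 -27.3 -26.4] y [-21.4  30.6]
96 29 x [-28.8 -27.9 -27.3] y [-22.6  30.3]
102 28 x [-29.4 -28.7 -28. ] y [-22.7  30.2]
108 29 x [-30.2 -29.6 -28.7] y [-21.8  31.3]
114 28 x [-30.7 -30.1 -29.1] y [-24.7  34.2]
120 30 x [-31.8 -31.  -30.3] y [-26.7  36.8]
126 27 x [-32.6 -31.9 -31.3] y [-25.4  42.5]
132 71 x [-32.6 -29.6 -23.4] y [-26.1  42.6]
slip x,y [-20.2 -19.1 -14.1] [-19.5  25. ]
rails y hist (array([  1,  28,  38,  43,  15,  19,  10,  14,  15,  14,  16,  16,  12,
        23,  25,  45,  31,  44, 104,  34,  83,  99, 128]), array([-46, -42, -38, -34, -30, -26, -22, -18, -14, -10,  -6,  -2,   2,
         6,  10,  14,  18,  22,  26,  30,  34,  38,  42,  46]))
stop y [-25.2  27.6] x [-45.8 -28. ]
```

View pics/side9.png

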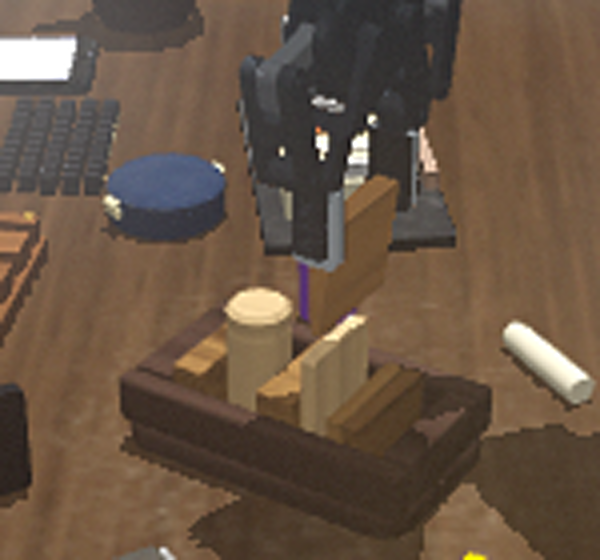

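In the side view the wedge foot spans -25.6 to -20.4, and the gap spans -28 to -20. I'll shift back 1.2 mm and lower with force checks.

```bash
python3 -m pendant '[[-1,1.3,0,5,0,0,0],[-1,1.3,0,10,0,0,0],[-1,1.3,0,18,0,0,0],[-1,1.3,0,25,0,0,0],[-1,1.3,0,28,0,0,0],[-1,1.3,0,28,0,0,0],[-1,1.3,0,28,0,0,0]]'
python3 - <<'E'
from h import *;from bench import *
c=read_camera("side");W=cloud(c);go(*vice(-28.2,1),.075,59.16)
d=W[...,:2]-VO;x=d@VX*1e3;y=d@VY*1e3;z=W[...,2]*1e3
for z0 in range(46,100,6):
    m=(abs(y)<50)&(z>z0)&(z<z0+6)&(abs(x+24)<14)
    k=m&(abs(y)<18)
    if k.sum()>2: print(z0,k.sum(),"x",np.percentile(x[k],[10,50,90]).round(1))
cv2.imwrite("pics/side10.png",cv2.resize(c["pixels"][170:270,260:360,::-1],None,fx=5,fy=5,interpolation=cv2.INTER_CUBIC))
E
```

```text
clock: 14.25
tool_pos: [0.3864, 0.307, 0.09]
eef_rot: [0.836, 3.028, 0.0]
wrist_force: [0.5, 1.1, -0.3]
finger_gap: 0.619
shift [-0.1 -0.6 15.5] turn [ 0.0009  0.0005 -0.0005] | t 14.3 F [-0.7 -0.6 -1. ] gap 0.614 pos [0.3867 0.3072 0.0905]
52 18 x [-27.7 -27.1 -26.6]
58 29 x [-28.8 -28.2 -27.6]
64 23 x [-29.5 -28.8 -28. ]
70 26 x [-30.2 -29.4 -28.9]
76 27 x [-31.2 -30.4 -29.7]
82 24 x [-32.  -31.3 -30.7]
88 24 x [-32.7 -32.  -31.5]
94 25 x [-33.3 -32.9 -32. ]
```

View pics/side10.png

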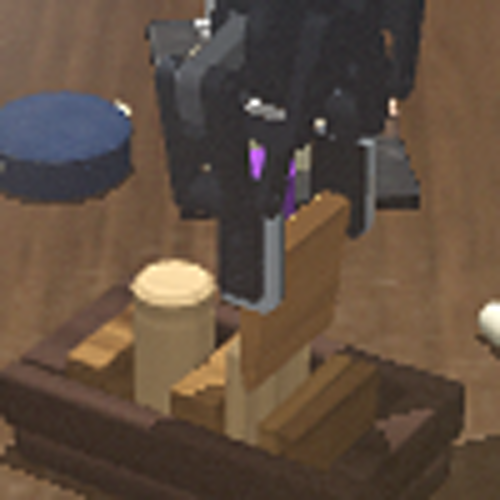

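The foot is past the slip's top and free of contact. I'll keep lowering, drifting slightly towards the slip.

```bash
python3 -m pendant '[[-1,0,0,5,0,0,0],[-1,-0.2,0,10,0,0,0],[-1,-0.5,0,15,0,0,0],[-1,-0.7,0,18,0,0,0],[-1,-0.7,0,18,0,0,0],[-1,-0.7,0,18,0,0,0]]'
python3 -c "
from h import *
go(*vice(-26.5,1),.060,59.16)"
```

```text
clock: 14.8
tool_pos: [0.3871, 0.3067, 0.072]
eef_rot: [0.836, 3.028, 0.0]
wrist_force: [-0.1, -0.8, -0.1]
finger_gap: 0.623
shift [-1.3 -0.3 12. ] turn [ 0.0001  0.0001 -0.0005] | t 14.8 F [-0.1 -0.8 -0.1] gap 0.623 pos [0.3871 0.3067 0.072 ]
```

```bash
python3 -m pendant '[[-1,-0.2,0,3,0,0,0],[-1,-0.5,0,6,0,0,0],[-1,-0.9,0,9,0,0,0],[-1,-1.1,0,11,0,0,0],[-1,-1.1,0,11,0,0,0]]'
python3 -c "
from h import *
go(*vice(-26.5,1),.056,59.16)"
```

```text
clock: 15.22
tool_pos: [0.388, 0.3059, 0.0606]
eef_rot: [0.836, 3.028, -0.001]
wrist_force: [0.6, -0.7, -0.6]
finger_gap: 0.616
shift [-0.1 -0.1  4.6] turn [-0.0004  0.0001 -0.0005] | t 15.22 F [ 0.6 -0.7 -0.6] gap 0.616 pos [0.388  0.3059 0.0606]
```

```bash
python3 -m pendant '[[-1,0,0,2,0,0,0],[-1,0,0,4,0,0,0],[-1,0,0,5,0,0,0],[-1,0,0,5,0,0,0]]'
python3 -c "
from h import *
go(*vice(-26.5,1),.056,59.16)"
python3 -m pendant '[[-1,0,0,2,0,0,0],[-1,0,0,3,0,0,0],[-1,0,0,3,0,0,0]]'
python3 -c "
from h import *
go(*vice(-26.5,1),.056,59.16)"
```

```text
clock: 15.55
tool_pos: [0.3887, 0.3062, 0.0564]
eef_rot: [0.835, 3.028, 0.0]
wrist_force: [-0.1, -0.5, 4.0]
finger_gap: 0.621
shift [ 0.4 -0.8  0.4] turn [0.0005 0.0009 0.0002] | t 15.55 F [-0.1 -0.5  4. ] gap 0.621 pos [0.3887 0.3062 0.0564]
clock: 15.8
tool_pos: [0.389, 0.3066, 0.0549]
eef_rot: [0.834, 3.028, 0.0]
wrist_force: [-3.0, -1.1, 9.6]
finger_gap: 0.619
shift [ 0.5 -1.3 -1.1] turn [0.0005 0.001  0.001 ] | t 15.8 F [-3.  -1.1  9.6] gap 0.619 pos [0.389  0.3066 0.0549]
```

It started wedging at the expected height, at 9.6 N. I'll release, rise and look.

```bash
python3 -m pendant '[[0.5,0,0,0,0,0,0],[0.6,0,0,0,0,0,0],[0.7,0,0,0,0,0,0],[0.7,0,0,-2,0,0,0],[0.7,0,0,-20,0,0,0],[0.7,0,0,-45,0,0,0],[0.7,0,0,-60,0,0,0],[0.7,0,0,-60,0,0,0],[0.7,0,0,-60,0,0,0]]'
cat > look.py <<'E'
import sys
from h import *;from bench import *
c=read_camera("side");W=cloud(c)
cv2.imwrite(f"pics/{sys.argv[1]}.png",cv2.resize(c["pixels"][190:290,240:360,::-1],None,fx=5,fy=5,interpolation=cv2.INTER_CUBIC))
d=W[...,:2]-VO;x=d@VX*1e3;y=d@VY*1e3;z=W[...,2]*1e3
for z0 in range(46,88,6):
    k=(z>z0)&(z<z0+6)&(abs(x+24)<14)&(abs(y-2)<18)
    if k.sum()>2: print(z0,k.sum(),"x",np.percentile(x[k],[10,50,90]).round(1))
m=(abs(x+24)<14)&(abs(y-2)<28)&(z>60)&(z<85)
print("wedge top z",np.percentile(z[m],[50,90,98]).round(1),"y",np.percentile(y[m],[1,99]).round(1))
k=m&(z>71)
for a,b in((-25,-10),(-8,8),(12,30)):
    j=k&(y>a)&(y<b)
    if j.sum(): print(a,"top z",np.percentile(z[j],90).round(1),"x",np.percentile(x[j],[5,95]).round(1))
go(*vice(-24,1.5),.1,59.16)
E
python3 look.py side11
```

```text
clock: 16.55
tool_pos: [0.3897, 0.307, 0.1155]
eef_rot: [0.833, 3.026, 0.003]
wrist_force: [-0.5, -0.2, -0.7]
finger_gap: 0.843
46 25 x [-29.2 -28.6 -27.8]
52 25 x [-29.8 -29.3 -29. ]
58 31 x [-30.7 -30.  -12. ]
64 28 x [-31.3 -30.7 -29.8]
70 79 x [-30.8 -26.  -21.1]
wedge top z [71.1 72.7 73.3] y [-23.2  29.8]
-25 top z 73.1 x [-31.5 -21. ]
-8 top z 72.7 x [-30.8 -20.1]
12 top z 73.2 x [-31.3 -21.2]
shift [-2.3 -0.4 14.3] turn [0.     0.0007 0.0009] | t 16.6 F [-0.3 -0.2  0.3] gap 0.848 pos [0.3886 0.3064 0.1143]
```

View pics/side11.png

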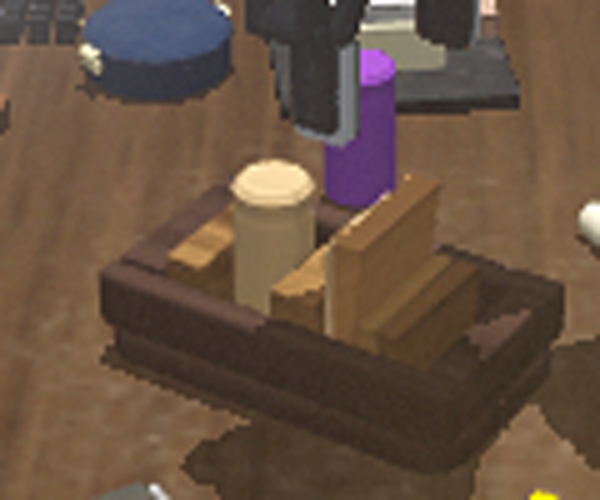

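The wedge stands upright and level in the gap, with its top at about 75 mm. Next I'll shut the fingers and press its top at the middle.

```bash
python3 -c "
from h import *
go(*vice(-25.8,2.2),.085,59.16)"
python3 -m pendant '[[-1,-0.5,0.3,0,0,0.001,0.001],[-1,-0.5,0.3,0,0,0.001,0.001],[-1,-0.5,0.3,0,0,0.001,0.001],[-1,-0.5,0.3,0,0,0.001,0.001],[-1,-0.5,0.3,0,0,0.001,0.001],[-1,-0.5,0.3,10,0,0.001,0.001],[-1,-0.5,0.3,20,0,0.001,0.001],[-1,-0.5,0.3,28,0,0.001,0.001],[-1,-0.5,0.3,28,0,0.001,0.001],[-1,-0.5,0.3,28,0,0.001,0.001]]'
python3 -c "
from h import *
go(*vice(-25.8,2.2),.077,59.16)"
```

```text
shift [-0.4  0.3 29.3] turn [0.     0.0007 0.0009] | t 16.6 F [-0.3 -0.2  0.3] gap 0.848 pos [0.3886 0.3064 0.1143]
clock: 17.43
tool_pos: [0.3882, 0.3058, 0.0849]
eef_rot: [-0.835, -3.026, 0.003]
wrist_force: [0.3, -0.3, 0.4]
finger_gap: -0.002
shift [-0.5  1.1  7.9] turn [-0.0026 -0.0017 -0.0001] | t 17.43 F [ 0.3 -0.3  0.4] gap -0.002 pos [0.3882 0.3058 0.0849]
```

```bash
python3 -m pendant '[[-1,-0.5,1.1,3,-0.002,-0.002,0],[-1,-0.5,1.1,6,-0.002,-0.002,0],[-1,-0.5,1.1,8,-0.002,-0.002,0],[-1,-0.5,1.1,9,-0.002,-0.002,0],[-1,-0.5,1.1,10,-0.002,-0.002,0],[-1,-0.5,1.1,10,-0.002,-0.002,0]]'
python3 -c "
from h import *
go(*vice(-25.8,2.2),.073,59.16)"
```

```text
clock: 17.93
tool_pos: [0.3892, 0.3065, 0.0748]
eef_rot: [0.836, 3.028, -0.001]
wrist_force: [-0.8, -0.3, 0.3]
finger_gap: 0.001
shift [-0.  -0.1  1.8] turn [-0.0005  0.0002 -0.0002] | t 17.93 F [-0.8 -0.3  0.3] gap 0.001 pos [0.3892 0.3065 0.0748]
```

```bash
python3 -m pendant '[[-1,0,0,1,0,0,0],[-1,0,0,2,0,0,0],[-1,0,0,3,0,0,0],[-1,0,0,3,0,0,0]]'
python3 -c "
from h import *
go(*vice(-25.8,2.2),.073,59.16)"
python3 -m pendant '[[-1,0,0,1,0,0,0],[-1,0,0,2,0,0,0],[-1,0,0,2,0,0,0]]'
python3 -c "
from h import *
go(*vice(-25.8,2.2),.073,59.16)"
```

```text
clock: 18.27
tool_pos: [0.3901, 0.3075, 0.0732]
eef_rot: [0.836, 3.027, 0.003]
wrist_force: [-0.5, 1.9, 5.1]
finger_gap: -0.0
shift [ 0.2 -1.4  0.2] turn [ 0.0019  0.0007 -0.0004] | t 18.27 F [-0.5  1.9  5.1] gap -0.0 pos [0.3901 0.3075 0.0732]
clock: 18.52
tool_pos: [0.3906, 0.3081, 0.0726]
eef_rot: [0.836, 3.027, 0.004]
wrist_force: [-2.9, -0.0, 6.8]
finger_gap: 0.004
shift [ 0.3 -2.1 -0.4] turn [ 0.0029  0.0006 -0.0005] | t 18.52 F [-2.9 -0.   6.8] gap 0.004 pos [0.3906 0.3081 0.0726]
```

```bash
python3 -m pendant '[[-1,0.3,-1.5,3,0.003,0,0],[-1,0.3,-1.5,5,0.003,0,0],[-1,0.3,-1.5,6,0.003,0,0],[-1,0.3,-1.5,6,0.003,0,0]]'
python3 -c "
from h import *
go(*vice(-25.8,2.2),.073,59.16)"
```

```text
clock: 18.85
tool_pos: [0.3913, 0.3088, 0.0706]
eef_rot: [0.836, 3.026, 0.005]
wrist_force: [-5.3, -0.8, 19.4]
finger_gap: 0.001
shift [ 0.6 -3.1 -2.4] turn [ 0.0035  0.0012 -0.0007] | t 18.85 F [-5.3 -0.8 19.4] gap 0.001 pos [0.3913 0.3088 0.0706]
```

```bash
python3 -m pendant '[[-1,0,0,0,0,0,0],[-1,0,0,-8,0,0,0],[-1,0,-3,-30,0,0,0],[-1,0,-3,-50,0,0,0],[-1,0,-3,-50,0,0,0],[-1,0,-3,-50,0,0,0]]'
python3 look.py side12
```

```text
clock: 19.35
tool_pos: [0.3906, 0.3065, 0.1217]
eef_rot: [0.835, 3.024, 0.008]
wrist_force: [0.9, 0.6, -1.0]
finger_gap: -0.001
46 23 x [-29.3 -28.7 -28. ]
52 29 x [-30.1 -29.2 -28.7]
58 45 x [-30.6 -29.1 -12.7]
64 94 x [-30.7 -25.4 -19.5]
70 12 x [-31.5 -27.5 -23.6]
wedge top z [67.1 69.8 70.9] y [-19.6  28.7]
-25 top z 71.5 x [-27.7 -22.2]
-8 top z 72.0 x [-31.1 -31.1]
shift [-1.2 -0.6 20.5] turn [ 0.0036  0.0015 -0.0008] | t 19.4 F [ 0.3 -0.6 -1.3] gap 0.003 pos [0.3896 0.3059 0.1205]
```

View pics/side12.png

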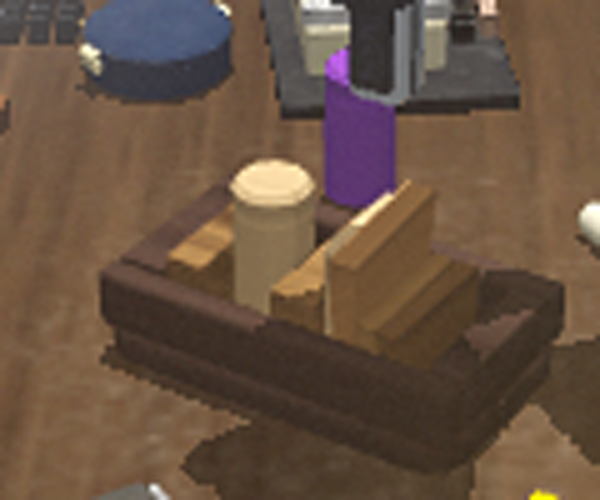

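The pressing tilted the wedge: its near (+y) end sank. I'll measure the tilt.

```bash
cat > tilt.py <<'E'
from h import *;from bench import *
for n in("side","top"):
    c=read_camera(n);W=cloud(c)
    d=W[...,:2]-VO;x=d@VX*1e3;y=d@VY*1e3;z=W[...,2]*1e3
    print(n)
    for a in range(-30,36,6):
        j=(y>a)&(y<a+6)&(x<-21.5)&(x>-33)&(z>50)&(z<85)
        if j.sum()>2: print(a+3,j.sum(),"z",np.percentile(z[j],[75,90,97]).round(1),end="; ")
    print()
    m=(x<-20)&(x>-34)&(z>58)&(z<85)&(abs(y)<45);print("y ext",np.percentile(y[m],[0,1,99,100]).round(1))
    m=(z>65)&(z<76)&(x>2)&(x<45)&(abs(y)<25);print("blank",x[m].mean(),y[m].mean(),z[m].mean())
E
python3 tilt.py
```

```text
side
-21 14 z [68.8 69.9 70.2]; -15 24 z [69.4 70.6 71.3]; -9 22 z [69.1 69.8 70.7]; -3 27 z [69.4 69.9 70.1]; 3 20 z [68.8 69.4 69.9]; 9 25 z [68.5 69.  69.4]; 15 27 z [67.4 68.2 68.8]; 21 23 z [66.9 67.5 67.9]; 27 22 z [67.4 68.  68.1]; 33 44 z [64.8 66.7 67. ]; 
y ext [-21.8 -20.1  34.5  34.9]
blank 21.14523004155789 6.3688094319879305 68.69283918797211
top
Traceback (most recent call last):
  File "tilt.py", line 10, in <module>
    m=(x<-20)&(x>-34)&(z>58)&(z<85)&(abs(y)<45);print("y ext",np.percentile(y[m],[0,1,99,100]).round(1))
                                                              ~~~~~~~~~~~~~^^^^^^^^^^^^^^^^^^^
IndexError: index -1 is out of bounds for axis 0 with size 0
```

Run:
```python
from h import *;from bench import *
for c in (dict(np.load("side0.npz")),read_camera("side")):
    W=cloud(c);d=W[...,:2]-VO;x=d@VX*1e3;y=d@VY*1e3;z=W[...,2]*1e3
    m=(z>66)&(z<74)&(x>4)&(x<45)&(abs(y-4)<20);print("blank",m.sum(),np.percentile(x[m],[1,99]).round(1),np.percentile(y[m],[1,99]).round(1))
    m=(z>39.5)&(z<44.5)&(x>-18)&(x<12)&(abs(y)<40)
    # jaw front/back edge versus y
    for a in range(-28,32,8):
        j=m&(y>a)&(y<a+8)
        if j.sum()>3: print(a+4,np.percentile(x[j],[3,97]).round(1),end="; ")
    print()
go(*vice(-25.8,-9),.085,59.16)
```

```text
blank 120 [ 9.2 35.4] [-8.7 18. ]
-24 [-13.    4.2]; -16 [-13.8   5.1]; -8 [-14.    6.3]; 0 [-13.1   8.8]; 8 [-13.2  11.4]; 16 [-14.    6.6]; 24 [-13.5   4.9]; 32 [-13.2   4.5]; 
blank 126 [ 8.6 35.2] [-6.4 18.5]
0 [3.1 9.8]; 8 [-2.3 11.1]; 16 [-5.9  8.1]; 24 [-11.   8.]; 32 [-9.8  5.5]; 
shift [ -0. -10.  34.] turn [ 0.0008 -0.0002 -0.0008] | t 19.55 F [-0.2 -0.4 -0.2] gap -0.001 pos [0.3885 0.3054 0.1191]
```

```bash
python3 -m pendant '[[-1,0,-10,10,0,0,0],[-1,0,-10,20,0,0,0],[-1,0,-10,30,0,0,0],[-1,0,-10,38,0,0,0],[-1,0,-10,40,0,0,0],[-1,0,-10,40,0,0,0]]'
python3 -c "
from h import *
go(*vice(-25.8,-9),.074,59.16)"
```

```text
clock: 20.05
tool_pos: [0.3826, 0.2965, 0.0776]
eef_rot: [-0.836, -3.026, 0.002]
wrist_force: [-0.2, 0.0, 0.4]
finger_gap: -0.001
shift [-0.5  0.7  3.6] turn [-0.0015 -0.0016 -0.0007] | t 20.05 F [-0.2  0.   0.4] gap -0.001 pos [0.3826 0.2965 0.0776]
```

```bash
python3 -m pendant '[[-1,-0.5,0.5,2,0,0,0],[-1,-0.5,0.5,4,0,0,0],[-1,-0.5,0.3,6,0,0,0],[-1,-0.5,0,8,0,0,0],[-1,-0.5,0,8,0,0,0]]'
python3 -c "
from h import *
go(*vice(-25.8,-9),.074,59.16)"
python3 -m pendant '[[-1,0,-0.5,2,0,0,0],[-1,0,-0.5,4,0,0,0],[-1,0,-0.5,4,0,0,0]]'
python3 -c "
from h import *
go(*vice(-25.8,-9),.074,59.16)"
```

```text
clock: 20.47
tool_pos: [0.3839, 0.297, 0.0719]
eef_rot: [-0.836, -3.027, 0.0]
wrist_force: [-4.2, -1.4, 10.6]
finger_gap: -0.003
shift [ 0.3 -0.4 -2.1] turn [-0.0006 -0.0013 -0.0007] | t 20.47 F [-4.2 -1.4 10.6] gap -0.003 pos [0.3839 0.297  0.0719]
clock: 20.72
tool_pos: [0.3841, 0.297, 0.0715]
eef_rot: [-0.835, -3.026, 0.001]
wrist_force: [-7.6, -3.4, 21.5]
finger_gap: 0.002
shift [ 0.4 -0.5 -2.5] turn [-0.0016 -0.0022 -0.0005] | t 20.72 F [-7.6 -3.4 21.5] gap 0.002 pos [0.3841 0.297  0.0715]
```

```bash
python3 -m pendant '[[-1,0,0,-4,0,0,0],[-1,0,0,-20,0,0,0],[-1,0,-0,-50,0,0,0],[-1,0,0,-60,0,0,0],[-1,0,0,-60,0,0,0]]'
python3 look.py side13; python3 tilt.py 2>/dev/null
python3 -c "
from h import *
go(*vice(-25.8,0),.085,59.16)"
```

```text
clock: 21.13
tool_pos: [0.3871, 0.2987, 0.1351]
eef_rot: [0.835, 3.025, 0.008]
wrist_force: [0.4, 0.7, 0.2]
finger_gap: 0.0
46 22 x [-29.3 -28.6 -27.8]
52 27 x [-30.3 -29.2 -28.6]
58 42 x [-30.4 -29.3 -12.1]
64 101 x [-30.2 -25.  -18.3]
70 3 x [-32.2 -31.3 -30.1]
wedge top z [67.  69.3 70.1] y [-20.4  29.3]
shift [-0.4  8.3 33.1] turn [ 0.0025  0.0002 -0.0005] | t 21.18 F [-0.3  0.5 -0.2] gap 0.001 pos [0.3857 0.2979 0.1331]
side
-21 10 z [68.1 69.4 69.9]; -15 22 z [70.  70.4 70.7]; -9 27 z [68.4 69.8 71. ]; -3 22 z [68.6 69.6 69.8]; 3 23 z [68.6 69.  69.2]; 9 25 z [67.9 68.8 69.6]; 15 22 z [67.7 68.5 69.4]; 21 21 z [67.  67.4 68.6]; 27 24 z [66.8 67.2 67.7]; 33 43 z [63.8 66.1 67.3]; 
y ext [-21.4 -19.8  34.2  34.8]
blank 21.1109209225641 6.332178506077066 68.78888758454264
top

shift [ 0.1  9.1 45.4] turn [-0.0027 -0.0028 -0.0005] | t 21.28 F [ 0.5 -0.1 -0.3] gap -0.002 pos [0.3836 0.2967 0.1304]
```

View pics/side13.png

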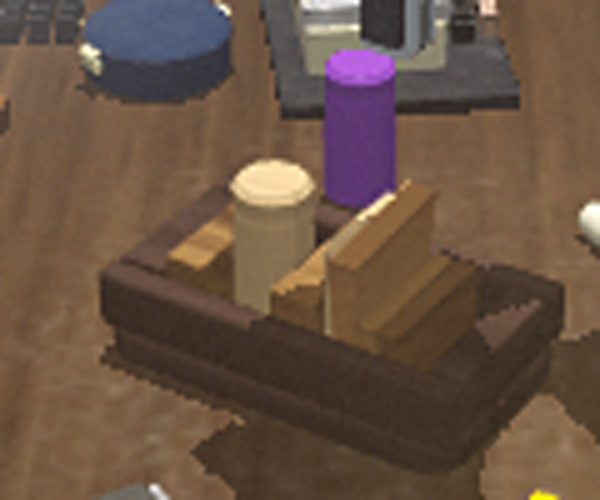

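The wedge is tight but still tilted about 4°, because the fingertips dragged it towards +y. I'll take hold of it again, free it, recentre it and press it down while gripped, which kept it level before.

```bash
python3 -c "
from h import *
go(*vice(-26,4),.095,59.16)"
python3 -m pendant '[[0.8,0.3,13,0,-0.003,-0.003,0],[0.8,0.3,13,0,-0.003,-0.003,0],[0.8,0.3,13,0,-0.003,-0.003,0],[0.8,0.3,13,12,-0.003,-0.003,0],[0.8,0.3,13,24,-0.003,-0.003,0],[0.8,0.3,13,35,-0.003,-0.003,0],[0.8,0.3,13,35,-0.003,-0.003,0],[0.8,0.3,13,35,-0.003,-0.003,0]]' 60
python3 look.py side14;python3 -c "
from h import *
go(*vice(-26,4),.053,59.16)"
```

```text
shift [ 0.3 13.1 35.4] turn [-0.0027 -0.0028 -0.0005] | t 21.28 F [ 0.5 -0.1 -0.3] gap -0.002 pos [0.3836 0.2967 0.1304]
clock: 21.95
tool_pos: [0.3884, 0.3071, 0.0934]
eef_rot: [-0.836, -3.026, 0.004]
wrist_force: [-0.1, -0.1, 0.3]
finger_gap: 0.899
46 26 x [-29.2 -28.5 -28.1]
52 24 x [-30.4 -29.3 -28.6]
58 36 x [-30.6 -29.5 -12.4]
64 105 x [-30.6 -26.  -18. ]
70 7 x [-28.6 -25.9 -21.1]
wedge top z [67.  69.6 70.4] y [-19.2  29. ]
-25 top z 71.4 x [-30.1 -30.1]
-8 top z 71.4 x [-22.7 -22.7]
shift [-2.3 -1.8 -5.5] turn [-0.0014 -0.0007 -0.0007] | t 22.0 F [ 0.1  0.7 -0.7] gap 0.899 pos [0.3893 0.3076 0.0945]
shift [-0.3  0.8 41.5] turn [-0.0014 -0.0007 -0.0007] | t 22.0 F [ 0.1  0.7 -0.7] gap 0.899 pos [0.3893 0.3076 0.0945]
```

View pics/side14.png

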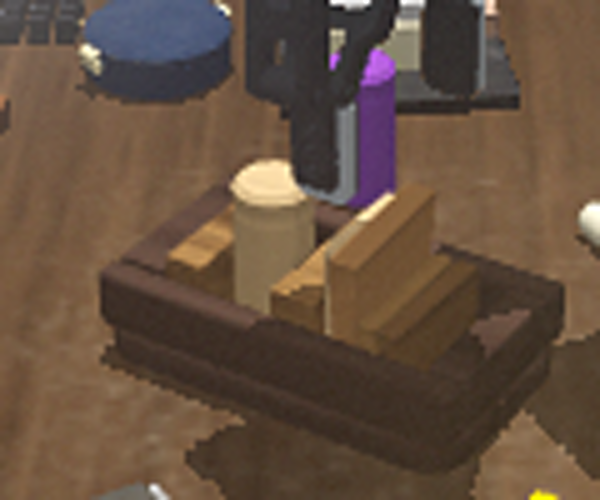

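```bash
python3 -m pendant '[[0.8,-0.3,0.5,8,0,0,0],[0.8,-0.3,0.5,16,0,0,0],[0.8,-0.3,0.5,24,0,0,0],[0.8,-0.3,0.5,32,0,0,0],[0.8,-0.3,0.5,38,0,0,0],[0.8,-0.3,0.5,40,0,0,0],[0.8,-0.3,0.5,40,0,0,0]]'
python3 look.py side15
```

```text
clock: 22.58
tool_pos: [0.389, 0.3074, 0.0534]
eef_rot: [-0.836, -3.026, 0.004]
wrist_force: [0.4, -0.2, -0.1]
finger_gap: 0.899
46 23 x [-29.9 -29.2 -28. ]
52 27 x [-30.  -29.4 -28.7]
58 30 x [-30.6 -29.5 -12.3]
64 100 x [-30.9 -26.3 -19.8]
70 7 x [-29.2 -25.9 -22.5]
wedge top z [67.6 69.7 70.5] y [-19.6  27.8]
-25 top z 71.7 x [-26.9 -22.9]
shift [ -2.1  -2.  -46. ] turn [-0.0021 -0.0012 -0.0007] | t 22.63 F [ 0.7 -0.3  0.2] gap 0.904 pos [0.3895 0.3077 0.054 ]
```

View pics/side15.png

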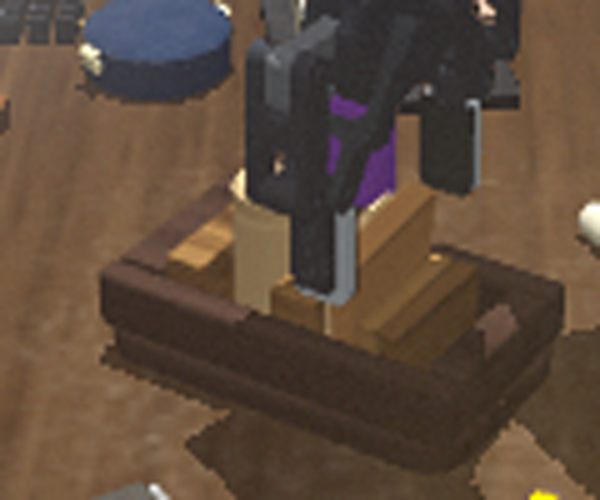

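```bash
python3 -m pendant '[[0.3,0,0,0,0,0,0],[-1,0,0,0,0,0,0],[-1,0,0,0,0,0,0],[-1,0,0,0,0,0,0],[-1,0,0,0,0,0,0],[-1,0,0,0,0,0,0]]' 80
python3 -c "
from h import *
go(*vice(-26,3),.053,59.16)"
```

```text
clock: 23.13
tool_pos: [0.3902, 0.3084, 0.0554]
eef_rot: [-0.837, -3.027, -0.0]
wrist_force: [-1.5, 0.6, 5.3]
finger_gap: 0.606
shift [ 0.  -1.4  2.4] turn [-0.0002 -0.0008 -0.0011] | t 23.13 F [-1.5  0.6  5.3] gap 0.606 pos [0.3902 0.3084 0.0554]
```

Gripped. I'll lift about 8 mm, moving back towards the middle.

```bash
python3 -m pendant '[[-1,0,0,-3,0,0,0],[-1,0,0,-6,0,0,0],[-1,0,-1.5,-9,0,0,0],[-1,0,-3,-10,0,0,0],[-1,0,-3,-10,0,0,0],[-1,0,-3,-10,0,0,0]]'
python3 look.py side16; python3 tilt.py 2>/dev/null
```

```text
clock: 23.63
tool_pos: [0.3888, 0.306, 0.066]
eef_rot: [-0.837, -3.027, -0.001]
wrist_force: [-0.5, 0.3, 0.3]
finger_gap: 0.606
46 23 x [-28.4 -27.9 -27.1]
52 21 x [-29.4 -28.7 -27.5]
58 29 x [-29.6 -29.1 -28.2]
64 23 x [-30.6 -29.7 -28.7]
70 24 x [-30.7 -30.  -29.5]
76 58 x [-30.9 -27.9 -22.4]
wedge top z [77.3 81.2 83.6] y [-25.5  29.4]
-25 top z 82.9 x [-36.3 -15.8]
-8 top z 80.3 x [-30.8 -22. ]
12 top z 81.6 x [-36.6 -29.4]
shift [ -1.9  -0.1 -34.2] turn [ 0.0003 -0.0007 -0.0011] | t 23.68 F [-1.   0.7 -0. ] gap 0.607 pos [0.3888 0.306  0.0658]
side
-27 12 z [81.3 82.2 82.4]; -21 41 z [80.6 82.3 84.5]; -15 29 z [79.6 80.5 80.8]; -9 31 z [79.2 79.9 80.3]; -3 32 z [77.2 79.1 79.7]; 3 26 z [77.8 78.9 79.1]; 9 26 z [76.4 78.  78.3]; 15 17 z [73.7 77.7 78.5]; 21 10 z [58.4 59.6 61.7]; 27 23 z [59.  59.9 61.4]; 33 22 z [74.3 79.3 83.5]; 
y ext [-26.2 -25.3  42.8  44. ]
blank 20.688972418660786 8.681314547054235 68.91207814974159
top
```

View pics/side16.png

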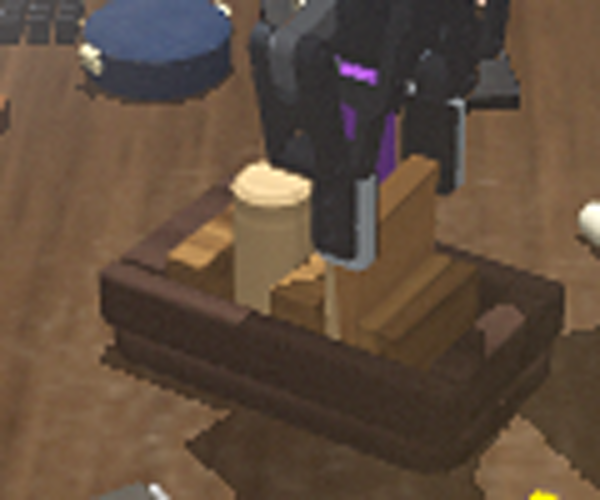

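The wedge is still tilted about 4–5° within the grip, with the +y end low. I'll roll the tool by -0.08 about tool x to level it.

```bash
python3 -m pendant '[[-1,0,0,-2,-0.04,0,0],[-1,0,0,-3,-0.08,0,0],[-1,0,0,-3,-0.08,0,0],[-1,0,0,-3,-0.08,0,0],[-1,0,0,-3,-0.08,0,0]]' 100
python3 look.py side17; python3 tilt.py 2>/dev/null
```

```text
clock: 24.2
tool_pos: [0.3887, 0.3059, 0.0685]
eef_rot: [0.831, 3.006, 0.119]
wrist_force: [0.1, 0.1, -0.4]
finger_gap: 0.596
46 23 x [-28.5 -27.2 -26.7]
52 27 x [-28.8 -28.3 -27.3]
58 25 x [-29.4 -28.9 -28.3]
64 29 x [-30.2 -29.4 -28.8]
70 20 x [-30.7 -30.3 -29.1]
76 62 x [-31.  -28.9 -21.7]
82 4 x [-29.9 -27.3 -25.7]
wedge top z [76.3 81.9 84. ] y [-25.5  29.7]
-25 top z 83.3 x [-36.  -18.5]
-8 top z 81.4 x [-31.  -22.2]
12 top z 82.2 x [-36.7 -29.6]
shift [ -1.9   2.4 -31.4] turn [ 0.0792 -0.0009 -0.0011] | t 24.25 F [-1.   0.6 -0.2] gap 0.594 pos [0.3888 0.306  0.0685]
side
-27 13 z [82.8 84.1 84.4]; -21 40 z [80.4 82.7 84.3]; -15 26 z [79.6 80.5 80.9]; -9 34 z [80.4 80.9 82. ]; -3 30 z [80.5 81.3 81.9]; 3 37 z [80.  81.  81.7]; 9 24 z [79.4 80.7 81.2]; 15 26 z [74.6 79.5 81.3]; 21 11 z [61.  62.6 62.7]; 27 26 z [63.7 65.8 66.3]; 33 30 z [74.5 79.  83.4]; 
y ext [-25.7 -25.4  39.6  40.1]
blank 21.046435765516193 6.437081445664785 68.92110218057513
top
```

View pics/side17.png

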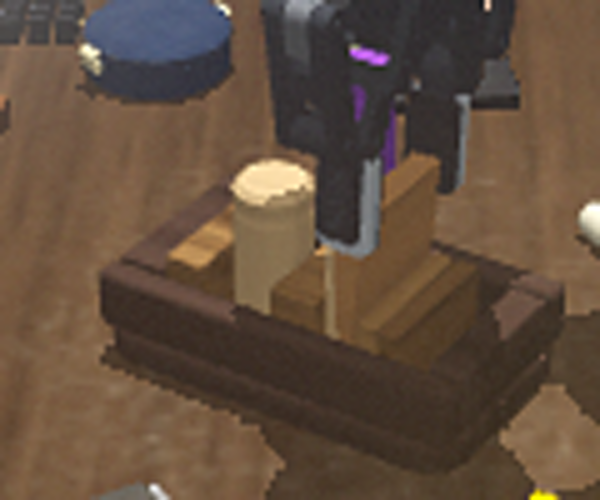

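Level now, at about 81 mm across the width and centred. I'll press it down while gripped.

```bash
python3 -m pendant '[[-1,0,-0.2,2,0,0,0],[-1,0,-0.4,4,0,0,0],[-1,0,-0.5,6,0,0,0],[-1,0,-0.6,8,0,0,0],[-1,0,-0.6,8,0,0,0]]' 100
python3 -c "
from h import *
go(*vice(-26,1.6),.061,59.16)"
python3 -m pendant '[[-1,0,-0.6,2,0,0,0],[-1,0,-1,4,0,0,0],[-1,0,-1,4,0,0,0]]'
python3 -c "
from h import *
go(*vice(-26,1.6),.061,59.16)"
```

```text
clock: 24.77
tool_pos: [0.3891, 0.3065, 0.0605]
eef_rot: [0.831, 3.006, 0.121]
wrist_force: [-0.4, 1.3, 1.1]
finger_gap: 0.594
shift [ 0.1 -0.6 -0.5] turn [ 0.0802 -0.0008 -0.0009] | t 24.77 F [-0.4  1.3  1.1] gap 0.594 pos [0.3891 0.3065 0.0605]
clock: 25.02
tool_pos: [0.3895, 0.3069, 0.058]
eef_rot: [0.83, 3.005, 0.124]
wrist_force: [-3.3, 0.3, 9.3]
finger_gap: 0.598
shift [ 0.2 -0.9 -3.1] turn [ 0.0821 -0.0008 -0.0009] | t 25.02 F [-3.3  0.3  9.3] gap 0.598 pos [0.3895 0.3069 0.058 ]
```

```bash
python3 -m pendant '[[-1,0,-1,2,0.003,0,0],[-1,0,-1.3,4,0.003,0,0],[-1,0,-1.3,5,0.003,0,0],[-1,0,-1.3,5,0.003,0,0]]' 120
python3 -c "
from h import *
go(*vice(-26,1.6),.061,59.16)"
python3 tilt.py 2>/dev/null
```

```text
clock: 25.35
tool_pos: [0.3898, 0.3071, 0.0564]
eef_rot: [0.83, 3.007, 0.12]
wrist_force: [-9.8, -2.5, 23.7]
finger_gap: 0.59
shift [ 0.4 -1.1 -4.7] turn [ 0.0794 -0.0014 -0.0002] | t 25.35 F [-9.8 -2.5 23.7] gap 0.59 pos [0.3898 0.3071 0.0564]
side
-27 11 z [80.2 84.2 84.3]; -21 63 z [77.8 82.7 84.3]; -15 16 z [68.7 69.4 69.9]; -9 23 z [68.5 68.9 69.1]; -3 25 z [68.6 69.7 70. ]; 3 22 z [68.7 69.3 69.4]; 9 19 z [68.7 69.5 70.2]; 15 12 z [65.1 69.1 69.5]; 21 4 z [54.  57.  58.4]; 27 5 z [53.9 54.3 54.5]; 33 30 z [71.3 81.  84.6]; 
y ext [-26.6 -25.3  42.5  43.4]
blank 21.880755288406938 9.134792367797056 68.66298119226883
top
```

Pressed to about 24 N and level (69.5 across the width in the side view). I'll unload, release and rise straight up.

```bash
python3 -m pendant '[[-1,0,0,0,0,0,0],[-1,0,0,0,0,0,0],[0.5,0,0,0,0,0,0],[0.7,0,0,0,0,0,0],[0.8,0,0,0,0,0,0],[0.8,0,0.1,-2,0,0,0],[0.8,0,1.5,-20,0,0,0],[0.8,0,4,-50,0.04,0,0],[0.8,0,5.5,-70,0.079,0,0],[0.8,0,5.5,-70,0.079,0,0]]' 60
python3 look.py side18; python3 tilt.py 2>/dev/null
python3 -c "
from h import *
go(*vice(-25.8,2.2),.085,59.16)"
```

```text
clock: 26.28
tool_pos: [0.3944, 0.3098, 0.1322]
eef_rot: [0.833, 3.022, 0.013]
wrist_force: [1.1, 0.9, 0.7]
finger_gap: 0.899
46 25 x [-28.9 -28.3 -27.4]
52 26 x [-29.6 -29.1 -28.5]
58 30 x [-30.1 -29.5 -12.6]
64 90 x [-30.2 -24.9 -13.2]
70 24 x [-29.4 -26.9 -22.3]
wedge top z [68.7 70.3 71.1] y [-22.8  29.9]
-25 top z 71.5 x [-27.9 -26.7]
12 top z 71.3 x [-30.6 -28.9]
shift [ 0.1 -4.8 29.8] turn [0.0071 0.0024 0.0004] | t 26.33 F [ 0.2 -0.6 -1. ] gap 0.899 pos [0.3928 0.3089 0.1298]
side
-21 20 z [69.1 69.8 70.1]; -15 20 z [69.4 70.  70.4]; -9 23 z [69.8 70.4 70.9]; -3 21 z [69.9 70.4 71.1]; 3 25 z [69.3 69.8 70. ]; 9 21 z [69.6 70.  70.5]; 15 27 z [70.1 70.5 70.6]; 21 25 z [69.3 69.6 70. ]; 27 37 z [69.1 70.5 70.8]; 33 32 z [64.9 66.5 69.5]; 
y ext [-23.3 -21.7  32.4  33.5]
blank 21.203287901325318 6.930425168740441 68.94999246659151
top

shift [ 0.  -0.5 41.2] turn [ 0.0004 -0.0016 -0.    ] | t 26.43 F [-1.3  0.3 -1. ] gap 0.9 pos [0.3895 0.3068 0.1262]
```

View pics/side18.png

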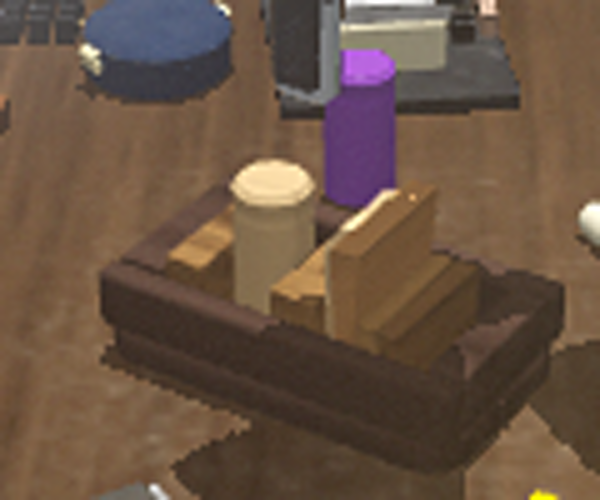

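The wedge is now level (70 ± 0.5 across the side view), its foot clear of the floor. I'll withdraw the arm and check everything from above.

```bash
python3 -m pendant '[[0.8,0,0,-40,0,0,0],[0.8,0,0,-80,0,0,0],[0.8,60,100,-80,0,0,0],[0.8,100,200,-80,0,0,0],[0.8,100,230,-80,0,0,0],[0.8,100,230,-80,0,0,0],[0.8,100,230,-80,0,0,0],[0.8,100,230,-80,0,0,0],[0.8,100,230,-80,0,0,0],[0.8,100,230,-80,0,0,0]]'
python3 tilt.py
python3 - <<'E'
from h import *;from bench import *
c0=dict(np.load("top0.npz"))
c=read_camera("top");W=cloud(c);np.savez("topF.npz",**c)
cv2.imwrite("pics/topF.png",cv2.resize(c["pixels"][110:300,155:375,::-1],None,fx=3,fy=3,interpolation=cv2.INTER_CUBIC))
d=W[...,:2]-VO;x=d@VX*1e3;y=d@VY*1e3;z=W[...,2]*1e3
for b in range(-34,42,2):
    m=(abs(y-3)<18)&(x>=b)&(x<b+2)
    print(b,np.percentile(z[m],[10,50,90]).round(0),end=";")
df=cv2.absdiff(c["pixels"],c0["pixels"]).max(2);cv2.imwrite("pics/diff.png",df)
s=cv2.absdiff(read_camera("side")["pixels"],dict(np.load("side0.npz"))["pixels"]).max(2);cv2.imwrite("pics/diffs.png",s)
print(state()["clock"],state()["tool_pos"])
E
```

```text
clock: 27.27
tool_pos: [0.4203, 0.5557, 0.2019]
eef_rot: [-0.831, -3.025, 0.007]
wrist_force: [0.2, -0.4, 0.2]
finger_gap: 0.9
side
-21 21 z [68.7 69.6 69.8]; -15 20 z [69.  69.7 70. ]; -9 21 z [69.7 70.2 71.2]; -3 19 z [68.8 70.3 70.5]; 3 25 z [69.8 70.5 72. ]; 9 22 z [69.3 70.4 70.5]; 15 23 z [69.5 70.  71.1]; 21 26 z [69.7 70.4 70.8]; 27 33 z [69.4 70.6 71.4]; 33 37 z [65.7 68.5 69.8]; 
y ext [-24.  -21.8  33.2  34.2]
blank 21.557295290371904 6.891084459430896 68.79398842777587
top
-21 13 z [74.2 74.4 74.7]; -15 13 z [74.2 74.6 74.9]; -9 13 z [74.  74.5 75.7]; -3 13 z [74.5 75.9 76.1]; 3 13 z [74.7 75.  75.2]; 9 14 z [73.7 74.8 75.1]; 15 13 z [74.2 75.  75.4]; 21 14 z [74.1 74.9 75.6]; 27 13 z [74.4 75.1 75.7]; 
y ext [-24.5 -24.   29.4  30.1]
blank 22.63553948231587 2.675319119888464 72.72856400504996
-34 [41. 43. 44.];-32 [64. 73. 76.];-30 [73. 73. 76.];-28 [71. 74. 75.];-26 [71. 72. 74.];-24 [71. 73. 75.];-22 [73. 73. 75.];-20 [67. 72. 74.];-18 [66. 68. 70.];-16 [66. 68. 70.];-14 [67. 68. 70.];-12 [44. 47. 69.];-10 [44. 45. 47.];-8 [44. 46. 47.];-6 [44. 46. 47.];-4 [44. 46. 47.];-2 [44. 47. 48.];0 [43. 46. 47.];2 [45. 46. 47.];4 [43. 46. 48.];6 [43. 45. 46.];8 [12. 18. 72.];10 [13. 71. 75.];12 [13. 72. 75.];14 [15. 74. 75.];16 [15. 73. 75.];18 [47. 73. 76.];20 [43. 74. 76.];22 [41. 73. 76.];24 [43. 74. 75.];26 [26. 73. 75.];28 [14. 73. 74.];30 [14. 74. 75.];32 [13. 71. 74.];34 [13. 72. 74.];36 [12. 27. 72.];38 [42. 44. 46.];40 [42. 44. 46.];27.4667 [0.42136193 0.5536182  0.20572258]
```

View pics/topF.png

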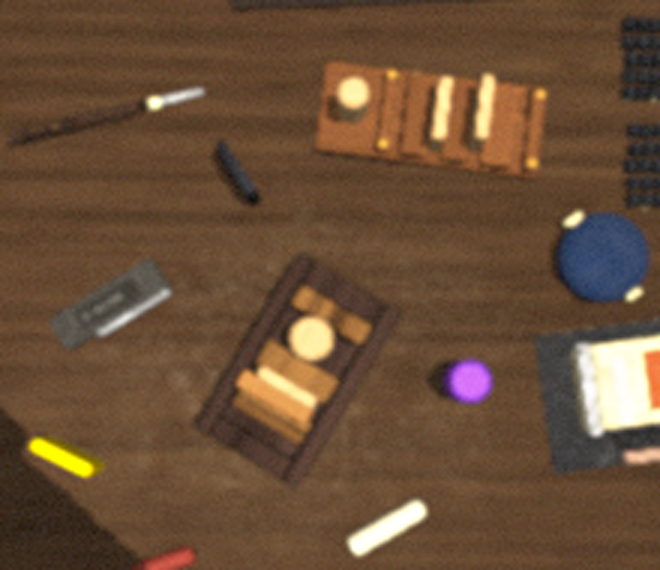

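View pics/diffs.png

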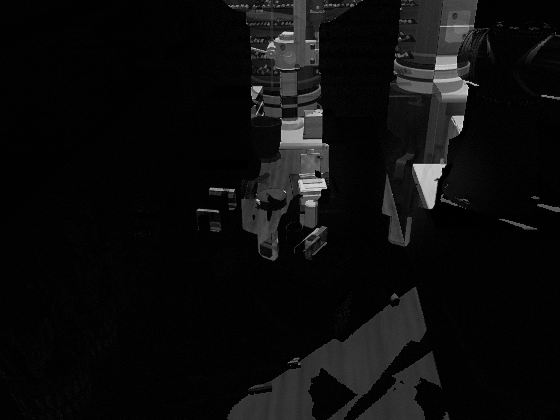

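View pics/diff.png

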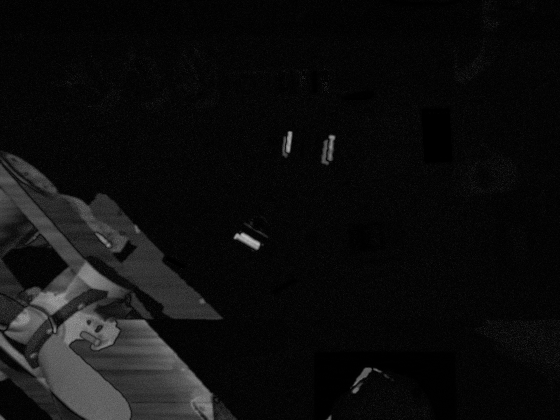

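Only the intended parts changed: slip_1 and the wedge have moved into the vice, and the jaw has moved forward. As a tightness check, I'll press the wedge's top once more in the middle, with modest force.

```bash
python3 -c "
from h import *
go(*vice(-25.8,1.8),.1,59.16)"
python3 -m pendant '[[-1,0,0,0,0,0,0],[-1,-50,-110,0,0,0,0],[-1,-100,-232,30,0,0,0],[-1,-100,-232,60,0,0,0],[-1,-100,-232,60,0,0,0],[-1,-100,-232,60,0,0,0],[-1,-100,-232,60,0,0,0],[-1,-100,-232,60,0,0,0]]'
python3 -m pendant '[[-1,0,0,0,0,0,0],[-1,0,0,0,0,0,0],[-1,0,0,0,0,0,0]]'
python3 -c "
from h import *
go(*vice(-25.8,1.8),.082,59.16)"
```

```text
shift [ -99.5 -228.9  105.9] turn [-0.0016 -0.0018 -0.0011] | t 27.47 F [-0.7  0.1  0.3] gap 0.901 pos [0.4214 0.5536 0.2057]
clock: 28.13
tool_pos: [0.3839, 0.2967, 0.143]
eef_rot: [-0.84, -3.021, 0.012]
wrist_force: [-0.2, 0.1, -0.7]
finger_gap: -0.003
clock: 28.38
tool_pos: [0.3849, 0.2977, 0.1443]
eef_rot: [-0.841, -3.022, 0.008]
wrist_force: [0.5, 0.1, 1.2]
finger_gap: 0.002
shift [ 0.7  9.7 62.2] turn [-0.006  -0.0029 -0.0048] | t 28.38 F [0.5 0.1 1.2] gap 0.002 pos [0.3849 0.2977 0.1443]
```

```bash
python3 -m pendant '[[-1,0.7,9.7,10,-0.006,-0.003,-0.005],[-1,0.7,9.7,25,-0.006,-0.003,-0.005],[-1,0.7,9.7,40,-0.006,-0.003,-0.005],[-1,0.7,9.7,55,-0.006,-0.003,-0.005],[-1,0.7,9.7,62.2,-0.006,-0.003,-0.005],[-1,0.7,9.7,62.2,-0.006,-0.003,-0.005],[-1,0.7,9.7,62.2,-0.006,-0.003,-0.005]]'
python3 -c "
from h import *
go(*vice(-25.8,1.8),.072,59.16)"
```

```text
clock: 28.97
tool_pos: [0.3894, 0.3072, 0.0824]
eef_rot: [0.833, 3.029, 0.001]
wrist_force: [0.0, -0.5, -0.5]
finger_gap: 0.002
shift [-0.2 -1.2 10.4] turn [0.0006 0.0002 0.0012] | t 28.97 F [ 0.  -0.5 -0.5] gap 0.002 pos [0.3894 0.3072 0.0824]
```

```bash
python3 -m pendant '[[-1,-0.2,-1.2,3,0,0,0],[-1,-0.2,-1.3,6,0,0,0],[-1,-0.2,-1.5,8,0,0,0],[-1,-0.2,-1.7,10,0,0,0],[-1,-0.2,-1.7,11,0,0,0],[-1,-0.2,-1.7,11,0,0,0]]'
python3 -c "
from h import *
go(*vice(-25.8,1.8),.072,59.16)"
python3 -m pendant '[[-1,0,-0.5,2,0,0,0],[-1,0,-0.8,3,0,0,0],[-1,0,-0.8,3,0,0,0]]'
python3 -c "
from h import *
go(*vice(-25.8,1.8),.072,59.16)"
```

```text
clock: 29.47
tool_pos: [0.389, 0.3058, 0.072]
eef_rot: [0.834, 3.028, 0.002]
wrist_force: [-1.5, -0.5, 3.6]
finger_gap: -0.002
shift [0.2 0.2 0. ] turn [0.0011 0.0003 0.0009] | t 29.47 F [-1.5 -0.5  3.6] gap -0.002 pos [0.389  0.3058 0.072 ]
clock: 29.72
tool_pos: [0.3891, 0.3063, 0.0713]
eef_rot: [0.835, 3.028, 0.005]
wrist_force: [-4.4, 0.3, 11.2]
finger_gap: 0.002
shift [ 0.  -0.2 -0.7] turn [ 0.0028 -0.0006  0.0004] | t 29.72 F [-4.4  0.3 11.2] gap 0.002 pos [0.3891 0.3063 0.0713]
```

```bash
python3 -m pendant '[[-1,0,-0.6,2,0,0,0],[-1,0,-0.8,3.5,0,0,0],[-1,0,-0.8,3.5,0,0,0]]'
python3 -m pendant '[[-1,0,0,-1,0,0,0],[-1,0,0,-4,0,0,0],[-1,0,0,-20,0,0,0],[-1,0,0,-60,0,0,0],[-1,0,0,-100,0,0,0],[-1,0,0,-130,0,0,0],[-1,60,120,-130,0,0,0],[-1,100,230,-130,0,0,0],[-1,100,230,-130,0,0,0],[-1,100,230,-130,0,0,0]]'
python3 -m pendant '[[-1,0,80,0,0,0,0],[-1,0,80,0,0,0,0],[-1,0,80,0,0,0,0],[-1,0,80,0,0,0,0]]'
python3 look.py sideF; python3 tilt.py; python3 -c "
from bench import *;print(state()['clock'])"
```

```text
clock: 29.97
tool_pos: [0.3893, 0.3067, 0.0707]
eef_rot: [-0.835, -3.028, -0.007]
wrist_force: [-6.8, -1.3, 15.5]
finger_gap: 0.002
clock: 30.8
tool_pos: [0.4098, 0.4729, 0.2016]
eef_rot: [0.836, 3.028, 0.008]
wrist_force: [0.0, 0.1, 0.6]
finger_gap: 0.0
clock: 31.13
tool_pos: [0.4509, 0.5422, 0.1989]
eef_rot: [-0.835, -3.028, -0.002]
wrist_force: [-0.7, -0.4, 0.8]
finger_gap: 0.001
46 27 x [-29.2 -28.5 -27.8]
52 22 x [-29.7 -29.1 -28.1]
58 43 x [-30.6 -29.4 -11.5]
64 100 x [-30.6 -25.9 -18.2]
wedge top z [67.2 69.1 69.8] y [-22.1  28.6]
shift [ -69.7 -233.8   99.4] turn [ 0.0015 -0.0013 -0.0004] | t 31.18 F [-0.3  1.1  0.3] gap 0.001 pos [0.4505 0.5412 0.1998]
side
-21 20 z [68.8 69.4 69.5]; -15 18 z [69.  69.6 70. ]; -9 29 z [68.4 69.4 69.8]; -3 23 z [68.7 69.  69.5]; 3 21 z [68.1 68.6 69.3]; 9 23 z [68.1 68.4 68.9]; 15 26 z [67.8 68.4 68.8]; 21 21 z [67.7 68.5 69.4]; 27 26 z [67.3 68.1 69.1]; 33 37 z [64.9 67.4 68.4]; 
y ext [-23.4 -22.4  32.9  33.6]
blank 21.40580836615055 6.686876058121041 68.74587526402351
top
-21 14 z [74.5 74.8 74.9]; -15 13 z [73.4 73.7 74.1]; -9 14 z [73.1 73.9 75.2]; -3 13 z [74.3 74.8 74.9]; 3 14 z [74.2 76.9 77. ]; 9 14 z [73.1 73.4 75.1]; 15 15 z [73.7 74.6 75.1]; 21 13 z [72.8 73.5 74.2]; 27 14 z [72.6 73.1 74. ]; 33 3 z [72.5 72.6 72.6]; 
y ext [-23.8 -23.3  30.4  31.1]
blank 22.678433473543773 2.53075848593687 72.69549087700311
31.2833
```

View pics/sideF.png

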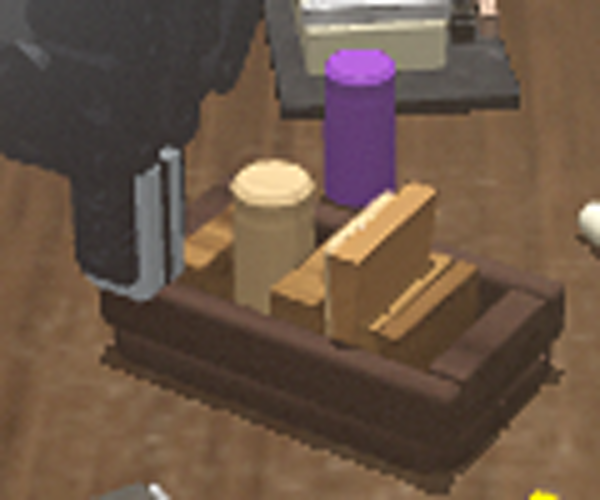

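The wedge held under a 15.5 N press from above. It settled about 1 mm and is within about 1.5° of level. The blank is held, the arm is clear, and the clock reads 31 s.

```bash
python3 -c "
from bench import *
print(job_done(),state()['clock'])"
```

```text
the job is handed in; nothing more can be done
the job is handed in; nothing more can be done
```

The vice is packed and wedged, and I handed the job in at about 31 s. The 30 mm blank was the one in the vice, so only one slip fitted. I pushed slip_1 and the jaw up against the blank until they stalled at about 8 N. That left a gap of about 8 mm, just enough for the wedge.

**Tilted wedge:** My first press on the wedge's top tilted it about 4°, because the fingertips dragged it sideways. I gripped it again, lifted it about 10 mm, levelled it and pressed it down to about 24 N while gripped. A final press on its top went to 15.5 N.

**Last checks:**
- **Hold:** the wedge stood firm after the arm let go. That last press settled it about 1 mm, with about 1.5° of tilt left.
- **Height:** its top stands about 72–74 mm above the desk, lower than the expected 76 mm. The side and top cameras disagreed by a few mm. The foot stays clear of the floor, at roughly 6 mm.
- **Blank:** it stands between the jaw and the fixed jaw, with no gap visible at either.
- **Surroundings:** a before-and-after comparison, taken just before the last press, showed only slip_1, the wedge and the jaw moved. Two slips and the narrow blank still stood in the rack.

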